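# Put the socket set back in its foam inlays

## Robot

A 6-joint arm with a two-finger parallel gripper is mounted at the origin on the work surface. World frame = base frame: x ahead of the robot, y to its left, z up, the work surface at z = 0. Lengths are in m, angles in degrees, forces in N, time in s.
With the tool pointing down it reaches from about 0.35 to 0.875 m from the base axis. Payload 4.2 kg.
Tool frame: the origin (TCP) lies between the finger pads; the fingertips stand 17 mm ahead of it and the grasp point (between the pads) lies 2 mm behind it; z points along the fingers, y is the line along which they close (so a half turn about z gives the same grasp; the last joint's range is limited). The gripper opens to 87 mm and grips with 3 to 60 N. Pads are 19 mm wide; open, the fingers measure 117 mm over their backs; the gripper's body (75 mm by 190 mm) begins 51 mm behind the grasp point.
Start: joints at [-62.132, 22.042, 0.453, 0, -68.411, -14.817], TCP at [0.141, -0.609, 0.24] pointing down, gripper open.
Joint ranges: [-179.83, 179.83], [-69.29, 118.12], [-61.27, 80.66], [-181.25, 117.63], [-171.15, -9.14], [-177.46, 177.46]. Speed limits (degrees/s): [159.86, 159.86, 180, 180, 180, 180].

## Interface

Orientations are given as a 3x3 rotation matrix whose columns are the frame's x, y, z axes.
In Python, from station import r gives the robot as it stands.
- The arm moves only by the tool servo_tool, never from a script. Its argument "targets" is a list of rows, each a list of 5 numbers: the shift along the world's x, y, z in units of 30 mm (1.0 is 30 mm), then the turn about the world's z in rad, then the finger opening in mm, from 0 to 87. In form: [[x, y, z, turn, gripper], ...]. A call has exactly 5 rows; each row is the pose to reach, as a shift and turn from the pose commanded when the call began; what a row does not reach only later rows make up. A row lasts 1/12 s, in which the tool goes at most 41.7 mm and 7.16 degrees, less where a joint would pass 70% of its speed; a pose out of reach is approached as far as the arm can. A call with a gripper value outside its range is refused whole. The fingers move at their own pace and stop on an object; the grip force is fixed at half the most. Time passes only in rows, so rows that repeat a pose let the fingers close, or fill a call up. It gives the time, the measured TCP pose, the force, the opening and the grip force at its end, in the units of the state.
- r.sense(): the state, without advancing time (a new reading comes with each control period).
- r.capture(name): name is "scene" or "top"; returns a dict with "pixels" (480x640x3 uint8, red, green, blue), "fx", "fy", "cx", "cy" (pixels), "world_from_camera" (4x4, takes a point from camera to world coordinates). Camera axes: x right, y down, z forward; pixel columns grow to the right and rows downward; lengths in m; the calibration is good to about 2 mm. A picture is of the moment at which its call begins. There is no depth.
- r.finish_job(): hands the job in; it is judged then, once.
The state is a dict: "time_s": time; "joints": joint angles; "joint_velocities": joint speeds; "effort": joint torques, N m; "tcp_pos": TCP position; "ee_rot": TCP orientation; "wrist_force": force on the tool from outside, world axes, zero at the start; "moment": the same for the moment, N m; "gripper_width": opening from 0.0 (shut) to 1.0 (fully open); "gripper_force": force on a finger pad.
Only numpy, scipy, OpenCV 4.12 (cv2) and the standard library are available. Lean on these libraries where they do the work, as an engineer would, in place of code of your own. Each camera call takes 0.05 s, during which the arm holds its last target. There are 200 camera calls.

## Task

Put the socket set back in its black foam inlays: stand the four sockets, hexagonal mouths up, each in the round pocket cut for its size so that the row runs in order from smallest to largest, and lay the ratchet, square stub up, in its own shaped pocket. Everything must end up fully down on the floor of its pocket.

Things in the scene. Friction and masses are not known exactly. Their poses are not given: they have to be found in the camera images.
- socket_small: the smallest of four bright steel 1/2-inch-drive sockets: a plain round socket 24 mm in diameter and 38 mm tall, standing upright on the bench with its hexagonal mouth up (lower rim bevelled 2.5 mm). Loose. Origin at the centre of its underside, z up along its axis.
- socket_medium: the second smallest of four bright steel 1/2-inch-drive sockets: a plain round socket 32 mm in diameter and 40 mm tall, standing upright on the bench with its hexagonal mouth up (lower rim bevelled 2.5 mm). Loose. Origin at the centre of its underside, z up along its axis.
- socket_large: the second largest of four bright steel 1/2-inch-drive sockets: a plain round socket 40 mm in diameter and 45 mm tall, standing upright on the bench with its hexagonal mouth up (lower rim bevelled 2.5 mm). Loose. Origin at the centre of its underside, z up along its axis.
- socket_largest: the largest of four bright steel 1/2-inch-drive sockets: a plain round socket 48 mm in diameter and 50 mm tall, standing upright on the bench with its hexagonal mouth up (lower rim bevelled 2.5 mm). Loose. Origin at the centre of its underside, z up along its axis.
- ratchet: loose stubby ratchet, 160 mm long, 0.4 kg, lying flat, square stub up. Round bright head 40 mm across, 26 mm thick, with a 13 mm square stub 14 mm tall on top; round black grip 26 mm thick, axis 13 mm up. Origin: underside, near the balance point, on the grip (pinch across it here). x along the handle to the head (centre 48 mm ahead); grip from 14 mm ahead to 92 mm behind; z up.
- pocket_small: the smallest of four round pockets in the socket inlay: 29 mm wide, for the 24 mm socket; straight walls, yellow floor, 15 mm deep. Origin: centre of its floor, 15 mm above the bench; x along the row to the larger pockets, z up. The inlay: fixed black foam, 210 x 90 x 30 mm, one row, pocket centres at -79.5, -38.5, 10.5, 67.5 mm from the block's centre.
- pocket_medium: the second smallest of four round pockets in the socket inlay: 37 mm wide, for the 32 mm socket; straight walls, yellow floor, 15 mm deep. Origin: centre of its floor, 15 mm above the bench; x along the row to the larger pockets, z up. See pocket_small for the inlay.
- pocket_large: the second largest of four round pockets in the socket inlay: 45 mm wide, for the 40 mm socket; straight walls, yellow floor, 15 mm deep. Origin: centre of its floor, 15 mm above the bench; x along the row to the larger pockets, z up. See pocket_small for the inlay.
- pocket_largest: the largest of four round pockets in the socket inlay: 53 mm wide, for the 48 mm socket; straight walls, yellow floor, 15 mm deep. Origin: centre of its floor, 15 mm above the bench; x along the row to the larger pockets, z up. See pocket_small for the inlay.
- pocket_ratchet: ratchet-shaped pocket, yellow floor, 15 mm deep, in a fixed black foam block 210 x 90 x 30 mm; 2.5 mm clear all round. Origin: on the floor, 15 mm above the bench, at the block's centre, where the ratchet's origin belongs; x along the slot to the round head end (45 mm wide, centre 48 mm ahead), z up. Slot 31 mm wide; at the origin finger notches 34 mm long, full depth, make it 76 mm wide.
Not all that is in view belongs to the job. What is shaped like the socket_medium but blue or brown is not meant.

How it is judged (in metres and radians):
At the end, for the whole second after the job is handed in: Each socket upright (0.08 rad) in its own pocket: 5 mm from the centre, underside within 3 mm of the floor. Ratchet flat (0.08 rad), stub up, head at the round end: within 6 mm, 0.12 rad, underside within 3 mm of the floor. All released and still (20 mm/s, 0.2 rad/s) (horizontal distance between socket_small and pocket_small below 0.005 m and z of socket_small in the frame of pocket_small between -0.003 and 0.003 m and angle between each of socket_small, socket_medium, socket_large, socket_largest, ratchet's own z axis and vertical below 0.08 rad and linear speed of each of socket_small, socket_medium, socket_large, socket_largest, ratchet below 0.02 m/s and angular speed of each of socket_small, socket_medium, socket_large, socket_largest, ratchet below 0.2 rad/s and horizontal distance between socket_medium and pocket_medium below 0.005 m and z of socket_medium in the frame of pocket_medium between -0.003 and 0.003 m and horizontal distance between socket_large and pocket_large below 0.005 m and z of socket_large in the frame of pocket_large between -0.003 and 0.003 m and horizontal distance between socket_largest and pocket_largest below 0.005 m and z of socket_largest in the frame of pocket_largest between -0.003 and 0.003 m and horizontal distance between ratchet and pocket_ratchet below 0.006 m and z of ratchet in the frame of pocket_ratchet between -0.003 and 0.003 m and angle between the x axis of ratchet and the x axis of pocket_ratchet, either way round below 0.12 rad); the robot touches nothing.
It also fails if it takes over 122 s, if anything falls off the work surface, if the arm or the gripper's body presses on something with over 40 N, if the wrist force passes 120 N, or if a joint passes its speed limit or range.

## Working session

There is one attempt and no reset: what is moved stays moved. The work goes in short steps, Python scripts to look and compute and a tool call to move; the robot and the scene stay as the last step left them, time stands still between calls to the robot, and variables do not carry over. Pictures are saved under pics/ and viewed, at most 14 in all, crops included, and the job is handed in when it is done.

Besides the shell and the picture viewer there is one more tool, called as a command line: name --pt "numbers of a row" for each row, then --argument value for the rest. servo_tool: Moves the arm, as the interface text tells. Its arguments: {"type":"object","properties":{"targets":{"type":"array","items":{"type":"array","items":{"type":"number"}}}},"required":["targets"]}

```bash
ls; mkdir -p pics
python3 - <<'E'
from station import r
import cv2,numpy as np
print(r.sense())
for n in("scene","top"):
    c=r.capture(n); cv2.imwrite(f"pics/{n}0.png",c["pixels"][:,:,::-1])
    print(n,c["fx"],c["fy"],c["cx"],c["cy"],np.round(c["world_from_camera"],4).tolist())
E
```

```text
pics
{'time_s': 0.0, 'joints': array([-6.21304268e+01,  2.20922384e+01,  3.79193945e-01, -3.05226445e-02,
       -6.84115721e+01, -1.48164531e+01]), 'joint_velocities': array([ 0.00614353,  0.03924339, -0.00725736,  0.00306983,  0.02175268,
        0.06107683]), 'effort': array([ 7.90906015e-04, -3.90667212e+01,  1.87404960e+01,  4.21985641e+00,
        1.09882787e-02, -1.96810292e-04]), 'tcp_pos': array([ 0.14105305, -0.60828563,  0.23843604]), 'ee_rot': array([[-9.74205439e-01, -2.25662200e-01, -5.78791612e-04],
       [-2.25662929e-01,  9.74203060e-01,  2.15421570e-03],
       [ 7.77355061e-05,  2.22926046e-03, -9.99997512e-01]]), 'wrist_force': array([ 0.06023394, -0.20239163,  0.33172299]), 'moment': array([ 0.04699136, -0.02039998, -0.00768271]), 'gripper_force': 0.0, 'gripper_width': 1.0026295454500833}
scene 557.1033784687612 557.1033784687612 323.1725729874143 237.10765081515 [[-0.3802, 0.5446, -0.7476, 1.2784], [0.9249, 0.2233, -0.3077, 0.3227], [-0.0007, -0.8085, -0.5885, 0.6314], [0.0, 0.0, 0.0, 1.0]]
top 594.28380653305 594.28380653305 315.82965412255123 229.72632341894774 [[0.0068, -0.9983, 0.0576, 0.4313], [-0.9999, -0.0062, 0.0115, -0.0169], [-0.0111, -0.0577, -0.9983, 1.3907], [0.0, 0.0, 0.0, 1.0]]
```

View pics/scene0.png

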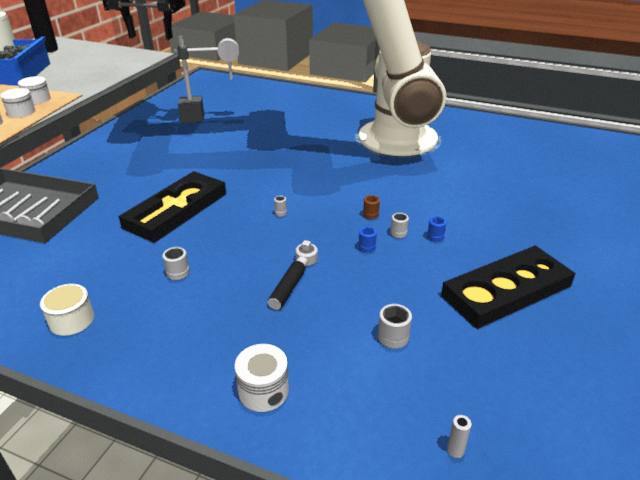

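View pics/top0.png

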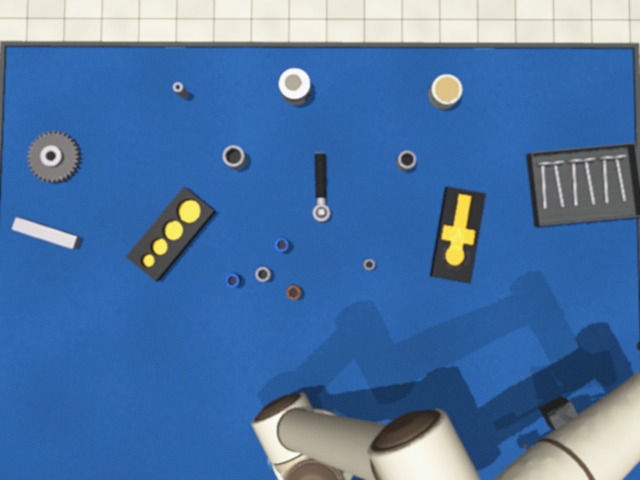

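The top view shows these steel sockets: small at (369,265), medium at (263,274), large at (407,160) and largest at (234,157). The ratchet is at (320,185), the socket inlay at (171,234) and the ratchet inlay at (459,235).

Candidates for socket_medium are steel (263,274), blue (282,245), blue (233,281), brown (294,293) and the tall steel tube (179,89). The steel one at (263,274) fits, since it is short, plain steel and 32 mm wide. Next I'll confirm it in a crop and measure.

```bash
cat > h.py <<'E'
import cv2,numpy as np
from scipy.optimize import least_squares
from station import r
def cap():
    return {n:r.capture(n) for n in("scene","top")}
def proj(c,P):
    W=np.linalg.inv(c["world_from_camera"]); q=np.atleast_2d(P)@W[:3,:3].T+W[:3,3]
    return np.c_[c["fx"]*q[:,0]/q[:,2]+c["cx"],c["fy"]*q[:,1]/q[:,2]+c["cy"]]
def tri(cs,pts):  # centre-of-pixel dict -> world point, residual
    f=lambda X:np.concatenate([proj(cs[n],X)[0]-pts[n] for n in pts])
    s=least_squares(f,[.55,0,.03]); return s.x,np.abs(s.fun).max()
A=np.linspace(0,2*np.pi,49)[:-1]
def circ(x,y,z,R): return np.c_[x+R*np.cos(A),y+R*np.sin(A),0*A+z]
def cen(poly):
    m=cv2.moments(poly.astype(np.float32)); return np.array([m["m10"],m["m01"]])/m["m00"]
def hull(p): return cv2.convexHull(p.astype(np.float32))
def sil(c,x,y,z,R,H): return hull(proj(c,np.r_[circ(x,y,z,R),circ(x,y,z+H,R)]))
def masks(c):
    hsv=cv2.cvtColor(c["pixels"],cv2.COLOR_RGB2HSV).astype(int); h,s,v=hsv[...,0],hsv[...,1],hsv[...,2]
    return dict(yel=(abs(h-25)<8)&(s>120)&(v>120), blob=~((h>95)&(h<125)&(s>120)) )
def blobs(m,amin=20):
    n,l,st,ce=cv2.connectedComponentsWithStats(m.astype(np.uint8),connectivity=4)
    return [(i,st[i],ce[i]) for i in range(1,n) if st[i][4]>=amin],l
E
python3 - <<'E'
from h import *
cs=cap()
for n in cs:
    m=masks(cs[n])
    for k in m:
        b,l=blobs(m[k])
        print(n,k,[(*np.round(x[2],1).tolist(),int(x[1][4])) for x in b if x[1][4]<6000])
a=cs["top"]["pixels"][225:315,215:315]; b=cs["scene"]["pixels"][180:270,350:450]
cv2.imwrite("pics/crop_med.png",np.hstack([cv2.resize(i[:,:,::-1],(400,360),interpolation=cv2.INTER_CUBIC) for i in(a,b)]))
E
```

```text
scene yel [(171.3, 202.6, 457), (542.6, 266.2, 43), (525.2, 273.7, 113), (503.6, 282.9, 216), (477.6, 294.2, 367)]
scene blob [(171.9, 206.1, 3663), (280.2, 205.6, 244), (371.1, 206.5, 357), (399.2, 224.7, 407), (293.5, 273.2, 1233), (175.6, 262.8, 731), (506.1, 285.6, 5937), (66.9, 308.9, 2192), (394.1, 325.5, 1298), (261.7, 376.9, 3124), (458.8, 435.7, 758)]
top yel [(458.3, 231.5, 1360), (189.2, 211.0, 404), (173.5, 230.0, 290), (159.9, 246.4, 196), (148.4, 260.1, 119)]
top blob [(294.5, 85.7, 981), (445.0, 91.1, 962), (179.6, 89.4, 165), (53.1, 156.6, 2141), (234.0, 156.8, 468), (405.9, 160.2, 336), (320.5, 191.0, 760), (170.1, 233.6, 3676), (457.8, 234.5, 3614), (45.1, 232.8, 1040), (281.5, 244.5, 48), (368.9, 264.1, 121), (262.8, 273.8, 209), (232.2, 280.2, 44), (293.4, 292.0, 195)]
```

View pics/crop_med.png

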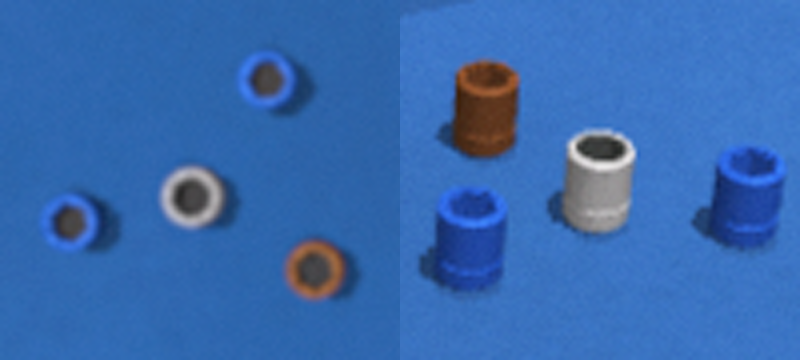

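The crop confirms it. The only plain bright-steel medium socket is at top (263,274) / scene (399,225); the neighbours are two blue and one brown. Now I'll fit the positions.

```bash
cat > fit.py <<'E'
from h import *
def axis(poly=None,m=None):
    m=cv2.moments(poly if m is None else m.astype(np.uint8),m is not None)
    return .5*np.arctan2(2*m["mu11"],m["mu20"]-m["mu02"]), np.array([m["m10"],m["m01"]])/m["m00"]
def near(m,p,tol=15):
    b,l=blobs(m); i=min(b,key=lambda x:np.hypot(*(x[2]-p))); return (l==i[0]), i[2]
def fsock(cs,px,R,H):
    C={}
    for n in cs:
        k,_=near(masks(cs[n])["blob"],px[n]); cc,_=cv2.findContours(k.astype(np.uint8),0,1)
        f=cv2.drawContours(np.zeros(k.shape,np.uint8),cc,-1,1,-1); C[n]=axis(m=f)[1]; 
    s=least_squares(lambda v:np.concatenate([cen(sil(cs[n],v[0],v[1],v[2],R,H))-C[n] for n in cs]),[.55,0,0.])
    return s.x,np.abs(s.fun).max()
def rot(t): return np.array([[np.cos(t),-np.sin(t)],[np.sin(t),np.cos(t)]])
def fbox(cs,px,t0):
    M={n:axis(m=near(masks(cs[n])["blob"],px[n])[0]) for n in cs}
    def f(v):
        o=[]
        for n in cs:
            p=np.array([[a*.105,b*.045] for a in(-1,1) for b in(-1,1)])@rot(v[3]).T+v[:2]
            a,c=axis(hull(proj(cs[n],np.r_[np.c_[p,[v[2]]*4],np.c_[p,[v[2]+.03]*4]])))
            o+=[*(c-M[n][1]),30*np.sin(a-M[n][0])]
        return o
    s=least_squares(f,[.55,0,0,t0]); return s.x,np.abs(s.fun).max()
D=[(-.0795,.0145),(-.0385,.0185),(.0105,.0225),(.0675,.0265)]
def frow(cs,px,t0,x0):
    M={n:[near(masks(cs[n])["yel"],p)[1] for p in px[n]] for n in cs}
    def f(v):
        o=[]
        for n in cs:
            for (d,R),c in zip(D,M[n]):
                q=v[:2]+rot(v[3])@[d,0]
                _,I=cv2.intersectConvexConvex(hull(proj(cs[n],circ(*q,v[2],R))),hull(proj(cs[n],circ(*q,v[2]+.015,R))))
                o+=list(cen(I)-c)
        return o
    s=least_squares(f,[*x0,.015,t0],diff_step=1e-4); return s.x,np.round(np.abs(s.fun).max(),2)
def frat(cs,px,t0):
    M={}
    for n in cs:
        k,_=near(masks(cs[n])["blob"],px[n]); v=cs[n]["pixels"].max(2)
        g,_=near(k&(v<75),px[n]); M[n]=axis(m=g)
    def f(w):
        o=[]; d=np.array([np.cos(w[3]),np.sin(w[3]),0]); e=np.array([-d[1],d[0],0])
        for n in cs:
            C=.013*(np.cos(A)[:,None]*e+np.sin(A)[:,None]*[0,0,1])+[w[0],w[1],w[2]+.013]
            a,c=axis(hull(proj(cs[n],np.r_[C-.092*d,C+.014*d])))
            o+=[*(c-M[n][1]),30*np.sin(a-M[n][0])]
        return o
    s=least_squares(f,[.55,0,0,t0]); return s.x,np.abs(s.fun).max()
E
cat > meas.py <<'E'
from fit import *
cs=cap(); np.set_printoptions(precision=4,suppress=True)
S=dict(small=((280,206),(369,264),.012,.038),medium=((399,225),(263,274),.016,.04),large=((176,263),(406,160),.02,.045),largest=((394,325),(234,157),.024,.05),brown=((371,206),(293,292),.016,.04))
for k,(a,b,R,H) in S.items(): print(k,fsock(cs,dict(scene=a,top=b),R,H))
print("rinlay",fbox(cs,dict(scene=(172,206),top=(458,234)),np.pi))
x,e=fbox(cs,dict(scene=(506,286),top=(170,234)),0.7); print("sinlay",x,e)
t0=np.arctan2(.17-.27,0) # placeholder
p,_=tri(cs,dict(scene=(542.6,266.2),top=(148.4,260.1))); q,_=tri(cs,dict(scene=(477.6,294.2),top=(189.2,211.0))); print(p,q)
d=q-p; v,e=frow(cs,dict(scene=[(542.6,266.2),(525.2,273.7),(503.6,282.9),(477.6,294.2)],top=[(148.4,260.1),(159.9,246.4),(173.5,230),(189.2,211)]),np.arctan2(d[1],d[0]),x[:2])
print("row",v,e)
for dd,_ in D: print(v[:2]+rot(v[3])@[dd,0])
print("ratchet",frat(cs,dict(scene=(286,285),top=(320,175)),np.pi))
for z in(.04,):print("blue",[tri(cs,dict(scene=a,top=b)) for a,b in(((368,240),(281.5,244.5)),((437,229),(232.2,280.2)))])
E
python3 meas.py
```

```text
small (array([ 0.4309, -0.1221, -0.0023]), np.float64(0.6807660696964035))
medium (array([ 0.4078,  0.1214, -0.0007]), np.float64(0.6438731118182659))
large (array([ 0.6717, -0.2076, -0.0018]), np.float64(0.5256773424675316))
largest (array([ 0.678 ,  0.1914, -0.0004]), np.float64(0.7313920277738362))
brown (array([ 0.3665,  0.0507, -0.0014]), np.float64(0.6182325160737605))
rinlay (array([ 0.3442, -0.659 , -0.3989,  3.1416]), np.float64(81.54053363332122))
sinlay [-0.0747  0.3443 -0.5623  0.7   ] 187.79257986893225
[0.4374 0.3876 0.0202] [0.5518 0.2957 0.0188]Traceback (most recent call last):
  File "meas.py", line 9, in <module>
    d=q-p; v,e=frow(cs,dict(scene=[(542.6,266.2),(525.2,273.7),(503.6,282.9),(477.6,294.2)],top=[(148.4,260.1),(159.9,246.4),(173.5,230),(189.2,211)]),np.arctan2(d[1],d[0]),x[:2])
               ~~~~^^^^^^^^^^^^^^^^^^^^^^^^^^^^^^^^^^^^^^^^^^^^^^^^^^^^^^^^^^^^^^^^^^^^^^^^^^^^^^^^^^^^^^^^^^^^^^^^^^^^^^^^^^^^^^^^^^^^^^^^^^^^^^^^^^^^^^^^^^^^^^^^^^^^^^^^^^^^^^^^
  File "fit.py", line 36, in frow
    s=least_squares(f,[*x0,.015,t0],diff_step=1e-4); return s.x,np.round(np.abs(s.fun).max(),2)
    return func(*args, **kwargs)
    vector_fun = VectorFunction(
        fun_wrapped,
    ...<6 lines>...
        workers=workers
    )
    self._update_fun()
    ~~~~~~~~~~~~~~~~^^
    self.f = self.fun_wrapped(xp_copy(self.x))
             ~~~~~~~~~~~~~~~~^^^^^^^^^^^^^^^^^
    return np.atleast_1d(self.fun(x))
                         ~~~~~~~~^^^
    return self.f(x, *self.args, **self.kwargs)
           ~~~~~~^^^^^^^^^^^^^^^^^^^^^^^^^^^^^^
  File "fit.py", line 34, in f
    o+=list(cen(I)-c)
            ~~~^^^
  File "h.py", line 15, in cen
    m=cv2.moments(poly.astype(np.float32)); return np.array([m["m10"],m["m01"]])/m["m00"]
                  ^^^^^^^^^^^
AttributeError: 'NoneType' object has no attribute 'astype'
```

```bash
python3 - <<'E'
s=open('fit.py').read()
s=s.replace("from h import *","from h import *\n_ls=least_squares\ndef least_squares(f,x0,**k):\n    s=_ls(lambda u:f(u-1),np.array(x0)+1.,diff_step=1e-3); s.x=s.x-1; return s",1).replace("least_squares(f,[.55,0,0,t0])","least_squares(f,[*x0,0,t0])").replace("def fbox(cs,px,t0)","def fbox(cs,px,t0,x0)").replace("def frat(cs,px,t0)","def frat(cs,px,t0,x0)")
open('fit.py','w').write(s)
m=open('meas.py').read()
m=m.replace("np.pi))","np.pi,X0))").replace(",0.7)",",-.7,[.49,.34])").replace("t0=np.arctan2(.17-.27,0) # placeholder\n","")
m=m.replace('print("rinlay",','X0=tri(cs,dict(scene=(172,206),top=(458,234)))[0][:2]\nprint("rinlay",').replace('print("ratchet"','X0=[.62,-.01]\nprint("ratchet"')
open('meas.py','w').write(m)
E
python3 meas.py
```

```text
small (array([ 0.431 , -0.1221, -0.002 ]), np.float64(0.7098457725463163))
medium (array([ 0.4077,  0.1214, -0.001 ]), np.float64(0.6509777913674952))
large (array([ 0.672 , -0.2073, -0.0014]), np.float64(0.6168499173039095))
largest (array([ 0.6779,  0.1912, -0.0007]), np.float64(0.6305412435836217))
brown (array([ 0.3664,  0.0507, -0.0016]), np.float64(0.6420952003563798))
rinlay (array([ 0.5008, -0.3285, -0.0029,  2.9708]), np.float64(0.41736534693109206))
sinlay [ 0.5003  0.3383 -0.0011 -0.6767] 0.6860349621944408
[0.4374 0.3876 0.0202] [0.5518 0.2957 0.0188]
row [ 0.4992  0.3378  0.0122 -0.6764] 1.03
[0.4372 0.3875]
[0.4692 0.3619]
[0.5074 0.3312]
[0.5519 0.2955]
ratchet (array([ 0.5966, -0.0082,  0.0032,  3.1749]), np.float64(1.440666483031407))
blue [(array([0.4751, 0.0805, 0.0168]), np.float64(1.0281209410377983)), (array([0.3925, 0.1922, 0.0178]), np.float64(0.5087186556620225))]
```

```bash
cat >> fit.py <<'E'
def frat2(cs,px,t0,x0):
    M={}
    for n in cs:
        k,_=near(masks(cs[n])["blob"],px[n]); cc,_=cv2.findContours(k.astype(np.uint8),0,1)
        M[n]=axis(cv2.convexHull(max(cc,key=cv2.contourArea)).astype(np.float32))
    def f(w):
        o=[]; R=rot(w[3]); d=np.array([*R[:,0],0]); e=np.array([*R[:,1],0]); O=np.array(w[:3])
        C=.013*(np.cos(A)[:,None]*e+np.sin(A)[:,None]*[0,0,1])+O+[0,0,.013]; h=O+.048*d
        sq=h+[0,0,.04]+np.array([a*.0065*d+b*.0065*e for a in(-1,1) for b in(-1,1)])
        P=np.r_[C-.092*d,C+.014*d,circ(*h,.02),circ(*(h+[0,0,.026]),.02),sq]
        for n in cs:
            a,c=axis(hull(proj(cs[n],P))); o+=[*(c-M[n][1]),30*np.sin(a-M[n][0])]
        return o
    s=least_squares(f,[*x0,0,t0]); return s.x,np.round(s.fun,2)
E
python3 - <<'E'
from fit import *
cs=cap(); np.set_printoptions(precision=4,suppress=True)
print(frat2(cs,dict(scene=(293,273),top=(320,191)),np.pi,[.6,-.01]))
c=cs["scene"]; k,_=near(masks(c)["blob"],(293,273)); g=k&(c["pixels"].max(2)<75); print(k.sum(),g.sum(),blobs(g,5)[0])
E
```

```text
(array([ 0.5948, -0.011 , -0.005 ,  3.175 ]), array([-0.16, -0.  , -0.01, -0.2 ,  0.09,  0.  ]))
1231 639 [(2, array([270, 261,  35,  46, 637], dtype=int32), array([288.1036, 281.9199]))]
```

Measured values (m) agree with the text: the heights are within about 3 mm, the pocket spacing fits, and everything is within reach. I'll take the ratchet first, at (0.595, -0.010) with heading 3.175. I'm travelling there now.

servo_tool --pt "0.76 1.0 -0.1 -0.01 60" --pt "1.52 2.0 -0.2 -0.02 60" --pt "2.28 3.0 -0.3 -0.03 60" --pt "3.04 4.0 -0.4 -0.04 60" --pt "3.8 5.0 -0.5 -0.05 60"

```text
time_s: 0.92
tcp_pos: [0.2558, -0.4575, 0.2246]
ee_rot: [[-0.984, -0.176, 0.0], [-0.176, 0.984, -0.0], [-0.0, -0.0, -1.0]]
wrist_force: [0.8, -0.9, 0.2]
gripper_width: 0.728
gripper_force: 0.0
```

servo_tool --pt "0.76 1.0 -0.1 -0.01 60" --pt "1.52 2.0 -0.2 -0.02 60" --pt "2.28 3.0 -0.3 -0.03 60" --pt "3.04 4.0 -0.4 -0.04 60" --pt "3.8 5.0 -0.5 -0.05 60"

```text
time_s: 1.33
tcp_pos: [0.37, -0.3073, 0.2098]
ee_rot: [[-0.992, -0.127, 0.001], [-0.127, 0.992, -0.0], [-0.001, -0.001, -1.0]]
wrist_force: [0.7, -1.2, -0.3]
gripper_width: 0.688
gripper_force: 0.0
```

servo_tool --pt "0.76 1.0 -0.2 -0.01 50" --pt "1.52 2.0 -0.4 -0.02 50" --pt "2.28 3.0 -0.6 -0.03 50" --pt "3.04 4.0 -0.8 -0.04 50" --pt "3.8 5.0 -1.0 -0.05 50"

```text
time_s: 1.75
tcp_pos: [0.4841, -0.1571, 0.1797]
ee_rot: [[-0.997, -0.078, 0.001], [-0.078, 0.997, -0.0], [-0.001, -0.0, -1.0]]
wrist_force: [0.6, -0.9, -0.1]
gripper_width: 0.575
gripper_force: 0.0
```

servo_tool --pt "0.9 1.2 -0.5 -0.01 50" --pt "1.8 2.4 -1.0 -0.02 50" --pt "2.7 3.6 -1.5 -0.03 50" --pt "3.4 4.5 -1.8 -0.04 50" --pt "3.73 4.93 -2.0 -0.043 50"

```text
time_s: 2.17
tcp_pos: [0.5969, -0.0081, 0.1186]
ee_rot: [[-0.999, -0.037, 0.001], [-0.037, 0.999, -0.0], [-0.001, -0.0, -1.0]]
wrist_force: [0.9, -0.7, -0.3]
gripper_width: 0.576
gripper_force: 0.0
```

servo_tool --pt "0 0 0 0 50" --pt "0 0 0 0 50" --pt "0 0 0 0 50" --pt "0 0 0 0 50" --pt "0 0 0 0 50"

```text
time_s: 2.58
tcp_pos: [0.5947, -0.0119, 0.1203]
ee_rot: [[-0.999, -0.033, 0.001], [-0.033, 0.999, 0.0], [-0.001, 0.0, -1.0]]
wrist_force: [-0.0, -0.4, -0.6]
gripper_width: 0.576
gripper_force: 0.0
```

servo_tool --pt "0 0 -0.8 0 50" --pt "0 0.03 -1.6 0 50" --pt "0 0.05 -2.4 0 50" --pt "0 0.05 -3.0 0 50" --pt "0 0.05 -3.33 0 50"

```text
time_s: 3.0
tcp_pos: [0.5935, -0.0106, 0.018]
ee_rot: [[-0.999, -0.033, -0.003], [-0.033, 0.999, -0.0], [0.003, -0.0, -1.0]]
wrist_force: [0.7, -0.7, 0.2]
gripper_width: 0.572
gripper_force: 0.0
```

servo_tool --pt "0 0 0 0 50" --pt "0 0 0 0 30" --pt "0 0 0 0 10" --pt "0 0 0 0 10" --pt "0 0 0 0 10"

```text
time_s: 3.42
tcp_pos: [0.5955, -0.0094, 0.0206]
ee_rot: [[-0.999, -0.035, 0.002], [-0.035, 0.999, 0.0], [-0.002, 0.0, -1.0]]
wrist_force: [-0.1, -0.0, -0.0]
gripper_width: 0.361
gripper_force: 0.0
```

servo_tool --pt "0 0 0 0 10" --pt "0 0 0 0 10" --pt "0 0 0.0 0 10" --pt "0 0 0.3 0 10" --pt "0 0 0.7 0 10"

```text
time_s: 3.83
tcp_pos: [0.5929, -0.0096, 0.039]
ee_rot: [[-0.999, -0.034, -0.006], [-0.034, 0.999, -0.0], [0.006, -0.0, -1.0]]
wrist_force: [0.1, -0.6, -4.2]
gripper_width: 0.287
gripper_force: 30.0
```

Run:
```python
from fit import *
cs=cap()
a=cs["top"]["pixels"][130:240,260:380]; b=cs["scene"]["pixels"][180:345,220:400]
cv2.imwrite("pics/rat_grasp.png",np.hstack([cv2.resize(i[:,:,::-1],(400,367),interpolation=cv2.INTER_CUBIC) for i in(a,b)]))
```

```text
(no output)
```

View pics/rat_grasp.png

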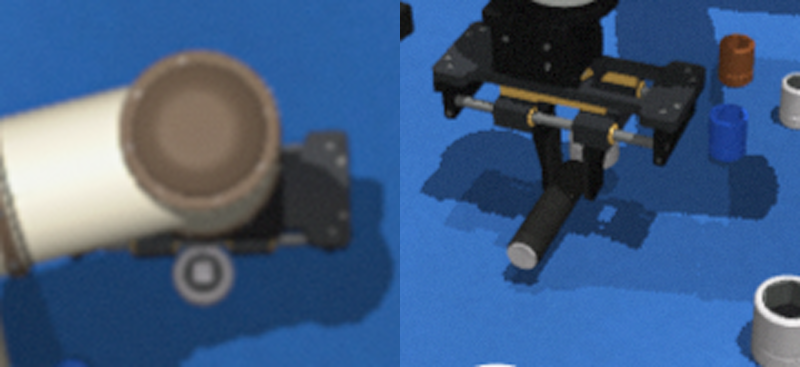

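The ratchet is held and level: opening 25 mm, about 4 N of weight, head at top (321,212). Before travelling I'll cross-check the ratchet pocket from its yellow floor.

```bash
cat >> fit.py <<'E'
def ren(c,v,z):
    R=rot(v[2]); m=np.zeros((480*6,640*6),np.uint8)
    for L in (np.array([[-.0945,-.0155],[.048,-.0155],[.048,.0155],[-.0945,.0155]]),np.array([[-.017,-.038],[.017,-.038],[.017,.038],[-.017,.038]]),circ(.048,0,0,.0225)[:,:2]):
        p=proj(c,np.c_[L@R.T+v[:2],np.full(len(L),z)]); cv2.fillPoly(m,[np.round((p+.5)*6*16-8).astype(np.int32)],1,shift=4)
    return m
def fpock(cs,px,v0):
    M={n:axis(m=near(masks(cs[n])["yel"],px[n])[0]) for n in cs}
    def f(v):
        o=[]
        for n in cs:
            a,c=axis(m=ren(cs[n],v,.015)&ren(cs[n],v,.03)); o+=[*((c+.5)/6-.5-M[n][1]),30*np.sin(a-M[n][0])]
        return o
    s=least_squares(f,v0); return s.x,np.round(s.fun,2)
E
python3 - <<'E'
from fit import *
np.set_printoptions(precision=4,suppress=True)
c={"top":r.capture("top")}
print(fpock(c,dict(top=(458,232)),[.5,-.3285,2.97]))
c={"scene":r.capture("scene")}
print(fpock(c,dict(scene=(171,203)),[.5,-.3285,2.97]))
t=r.capture("top"); k=t["pixels"][200:225,308:335].astype(int)
W=np.linalg.inv(t["world_from_camera"])
for h in (.021,.047,.061): print(proj(t,[.5949-.048,-.0096-.0016,h]))
E
```

```text
(array([ 0.5018, -0.3279,  2.9682]), array([ 0.01, -0.02,  0.03]))
(array([ 0.5053, -0.3258,  3.0122]), array([0.02, 0.04, 0.  ]))
[[320.2957 213.9812]]
[[320.2543 213.0171]]
[[320.2313 212.4824]]
```

Run:
```python
from fit import *
im=cv2.imread("pics/top0.png").astype(float); t=r.capture("top")
def edges(im,cols,r0,r1):
    p=(im[r0:r1,cols,0]-im[r0:r1,cols,2]).mean(1); return p
p=edges(im,slice(319,324),205,228); print("head",205,p.astype(int))
p=edges(im,slice(318,322),146,160); print("butt",146,p.astype(int))
p=edges(t["pixels"][:,:,::-1].astype(float),slice(319,324),205,228); print("head now",205,p.astype(int))
def P(x,z): return proj(t,[x,-.01,z])[0,1]
for x in(.595,.597):print(x,"head",max(P(x-.068,0),P(x-.068,.026)),"butt",min(P(x+.092,z) for z in(.006,.013,.02)),"now",max(P(x-.068,.021),P(x-.068,.047)))
```

```text
head 205 [  0   0   1   1   1   1   0   0   0   0   0   1   2   0  -1  -1  14  68
 116 127 126 124 124]
butt 146 [122 122 122 125 123 102  62  28   5  -2  -1  -2  -1  -2]
head now 205 [ 0  0  1  1  1  0  1  1  0  1  0  1  0  1  0  2 17 51 76 79 77 76 76]
0.595 head 223.1881363427196 butt 154.01366017132992 now 222.56410160986897
0.597 head 222.33751142484877 butt 153.16218512331938 now 221.70054202996266
```

servo_tool --pt "0 -0.2 0.8 -0.01 10" --pt "-0.2 -1.0 1.6 -0.03 10" --pt "-0.5 -2.1 2.0 -0.05 10" --pt "-0.9 -3.2 2.0 -0.07 10" --pt "-1.3 -4.4 2.0 -0.09 10"

```text
time_s: 4.55
tcp_pos: [0.5558, -0.1419, 0.101]
ee_rot: [[-0.999, 0.055, 0.001], [0.055, 0.999, 0.0], [-0.001, 0.0, -1.0]]
wrist_force: [-0.1, -0.2, -5.0]
gripper_width: 0.291
gripper_force: 30.0
```

servo_tool --pt "-0.4 -1.3 0 -0.03 10" --pt "-0.8 -2.6 0 -0.06 10" --pt "-1.2 -3.9 0 -0.08 10" --pt "-1.6 -5.2 0 -0.1 10" --pt "-1.8 -5.9 0 -0.11 10"

```text
time_s: 4.97
tcp_pos: [0.4997, -0.3216, 0.0996]
ee_rot: [[-0.986, 0.168, -0.002], [0.168, 0.986, 0.001], [0.002, 0.0, -1.0]]
wrist_force: [1.9, 0.3, -3.7]
gripper_width: 0.289
gripper_force: 30.0
```

servo_tool --pt "-0.07 -0.2 -0.2 -0.006 10" --pt "-0.07 -0.3 -0.6 -0.006 10" --pt "-0.07 -0.3 -0.9 -0.006 10" --pt "-0.07 -0.3 -1.0 -0.006 10" --pt "-0.07 -0.3 -1.0 -0.006 10"

```text
time_s: 5.38
tcp_pos: [0.4992, -0.3258, 0.0685]
ee_rot: [[-0.986, 0.169, -0.004], [0.169, 0.986, 0.002], [0.004, 0.001, -1.0]]
wrist_force: [0.1, -0.5, -5.0]
gripper_width: 0.289
gripper_force: 30.0
```

servo_tool --pt "0 0 0 0 10" --pt "0 0 0 0 10" --pt "0 0 0 0 10" --pt "0 0 0 0 10" --pt "0 0 0 0 10"

```text
time_s: 5.8
tcp_pos: [0.5003, -0.3273, 0.0711]
ee_rot: [[-0.985, 0.17, 0.001], [0.17, 0.985, -0.0], [-0.001, -0.0, -1.0]]
wrist_force: [-0.4, -0.7, -4.6]
gripper_width: 0.291
gripper_force: 30.0
```

Run:
```python
from fit import *
cs=cap()
for n in cs: cv2.imwrite(f"pics/hov_{n}.png",cs[n]["pixels"][:,:,::-1])
a=cs["top"]["pixels"][170:300,390:520]; b=cs["scene"]["pixels"][130:260,110:240]
cv2.imwrite("pics/rat_hov.png",np.hstack([cv2.resize(i[:,:,::-1],(400,400),interpolation=cv2.INTER_CUBIC) for i in(a,b)]))
```

```text
(no output)
```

View pics/rat_hov.png

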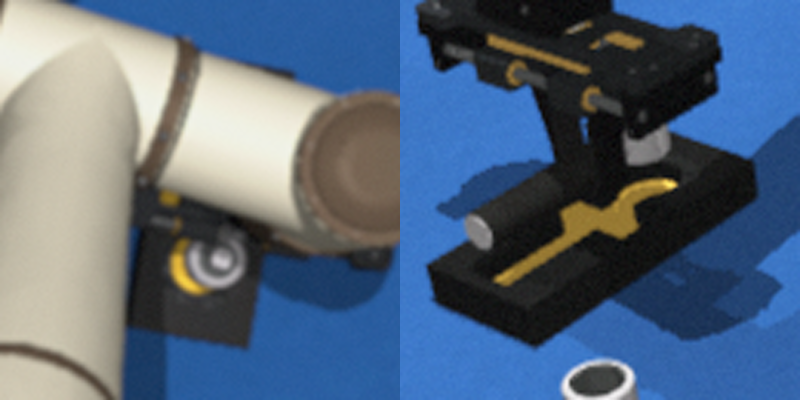

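In the hover view, the ratchet is above its slot with its head over the round end: the stub is at about top (461,254) and the yellow crescent at about (450,258). Next I'll measure the head offset by projection.

Run:
```python
from fit import *
im=cv2.imread("pics/hov_top.png"); c=r.capture("top")
t=2.969; h=np.array([np.cos(t),np.sin(t)]); T=np.array([.5001,-.3276])
for d in(0,.003):
    o=T-d*h+.048*h; print(d,"stub",proj(c,[*o,.091]),"ringtop",proj(c,[*o,.077]),"sil",cen(sil(c,*o,.051,.02,.026)))
print("pocket head floor",proj(c,[*(np.array([.5018,-.3279])+.048*h),.015]))
hs=cv2.cvtColor(im,cv2.COLOR_BGR2HSV)
roi=im[240:272,440:478].max(2); s=hs[240:272,440:478,1]
np.set_printoptions(linewidth=250)
g=np.where(s<70,roi,0); print(g)
```

```text
0 stub [[461.28909215 255.14251909]] ringtop [[459.80701101 255.23768783]] sil [458.59047395 255.32417661]
0.003 stub [[461.51626654 253.78722451]] ringtop [[460.03194663 253.89684698]] sil [458.8132832  253.99523413]
pocket head floor [[453.73225017 254.89931658]]
[[ 63  62  59 ... 126 135 141]
 [ 78  79  75 ... 100 111 120]
 [ 69  76  76 ...  66  77  92]
 ...
 [ 36  34  42 ...   0   0   0]
 [ 37  38  37 ...   0   0   0]
 [ 36  33  41 ...   0   0   0]]
```

Run:
```python
from fit import *
im=cv2.imread("pics/hov_top.png"); hs=cv2.cvtColor(im,cv2.COLOR_BGR2HSV)
R=(slice(242,268),slice(446,474)); v=hs[R][...,2].astype(float)*(hs[R][...,1]<60)
for th in(150,170,190,205):
    b,_=blobs(v>th,3); print(th,[(np.round(x[2]+[446,242],2),x[1][4]) for x in b])
for i,row in enumerate(v[::1].astype(int)): print(242+i,' '.join(f"{q:3d}" for q in row))
```

```text
150 [(array([457.7 , 258.26]), np.int32(50)), (array([461.43, 254.57]), np.int32(21))]
170 [(array([456.19, 258.52]), np.int32(21)), (array([461.31, 254.69]), np.int32(13))]
190 [(array([461.17, 254.67]), np.int32(6))]
205 []
242  86   0   0   0  46  43  42  42  41  42  41  37  38  34  34  29  36  37  30  19  12   0  19   0   0   0  43   0
243   0   0   0  57  46  45  46  45  44  46  45  45  40  38  37  40  48  50  46  34  26   0  21  25   0   0   0   0
244   0   0   0  49  46  49  45  46  42  45  46  45  46  43  45  53  58  58  56  44  42  39  29  26   0   0   0   0
245   0   0  52  41  43  46  44  46  46  47  44  45  46  44  47  61  67  64  65  59  61  59  50  41  28   0   0   0
246   0   0  40  42  43  42  43  41  44  43  41  43  44  45  52  64  71  72  69  71  74  75  67  50  33   0  22  29
247  36   0   0   0   0   0  42  45  41  43  40  42  42  40  49  66  74  75  80  82  80  76  66  51  36  24  21  20
248  43   0   0   0   0   0  67  67  70  62  49  40  43  41  52  59  69  75  87 101  96  80  63  48  38  27  27  18
249   0   0   0   0   0   0  82  97  97  85  63  50  47  47  5
[... 1441 characters left out ...]
  54
262  64   0   0   0   0   0   0   0   0   0 139 150 161 166 167 164 158 144 119  92  68  53  52  52  49  49  50   0
263  52  69   0   0   0   0   0   0   0   0   0   0 130 120 115 112 106  91  73  58  53  54  53  50  49  49  49   0
264  58  57  71   0   0   0   0   0   0   0   0   0   0   0  64  56  55  52  53  54  55  57  50  52  48  47  50   0
265  57  59  66  69  80   0   0   0   0   0   0   0   0  49  47  47  44  47  53  53  55  53  53  50  51  48  55   0
266  54  62  67  64  62  64  72  77   0  73  66  60  57  54  54  53  50  48  51  56  51  50  49  53  51  51  53   0
267  55  58  64  66  60  59  57  56  56  59  60  61  59  59  59  58  55  51  51  53  51  51  49  50  47  49   0   0
```

servo_tool --pt "-0.03 0 -0.2 0 10" --pt "-0.03 0 -0.4 0 10" --pt "-0.03 0 -0.55 0 10" --pt "-0.03 0 -0.65 0 10" --pt "-0.03 0 -0.7 0 10"

```text
time_s: 6.37
tcp_pos: [0.4985, -0.3273, 0.0486]
ee_rot: [[-0.985, 0.171, -0.002], [0.171, 0.985, 0.001], [0.002, 0.0, -1.0]]
wrist_force: [0.1, -1.4, -4.3]
gripper_width: 0.289
gripper_force: 30.0
```

servo_tool --pt "0 0 -0.1 0 10" --pt "0 0 -0.2 0 10" --pt "0 0 -0.3 0 10" --pt "0 0 -0.4 0 10" --pt "0 0 -0.48 0 10"

```text
time_s: 6.78
tcp_pos: [0.4991, -0.3274, 0.0353]
ee_rot: [[-0.985, 0.17, -0.0], [0.17, 0.985, -0.0], [0.0, -0.0, -1.0]]
wrist_force: [-4.9, 5.0, 15.4]
gripper_width: 0.292
gripper_force: 30.0
```

servo_tool --pt "0 0 0 0 10" --pt "0 0 0 0 10" --pt "0 0 0 0 10" --pt "0 0 0 0 10" --pt "0 0 0 0 10"

```text
time_s: 7.2
tcp_pos: [0.4992, -0.3275, 0.0354]
ee_rot: [[-0.985, 0.17, 0.0], [0.17, 0.985, -0.0], [-0.0, -0.0, -1.0]]
wrist_force: [-1.5, 1.0, -1.5]
gripper_width: 0.288
gripper_force: 30.0
```

servo_tool --pt "0 0 0 0 30" --pt "0 0 0 0 40" --pt "0 0 0 0 40" --pt "0 0 0 0 40" --pt "0 0 0 0 40"

```text
time_s: 7.62
tcp_pos: [0.4994, -0.3276, 0.0356]
ee_rot: [[-0.985, 0.17, 0.001], [0.17, 0.985, -0.0], [-0.001, -0.0, -1.0]]
wrist_force: [0.2, -0.7, 0.1]
gripper_width: 0.451
gripper_force: 0.0
```

servo_tool --pt "0 0 0.3 0 40" --pt "0 0 1.0 0 40" --pt "0 0 1.8 0 40" --pt "0.3 0.5 2.4 -0.05 50" --pt "1.0 0.9 2.6 -0.1 56"

```text
time_s: 8.03
tcp_pos: [0.529, -0.3011, 0.1176]
ee_rot: [[-0.962, 0.272, 0.004], [0.272, 0.962, -0.002], [-0.005, -0.0, -1.0]]
wrist_force: [-0.2, 0.4, -0.3]
gripper_width: 0.539
gripper_force: 0.0
```

servo_tool --pt "0.7 0.4 0 -0.1 56" --pt "1.5 0.8 0 -0.2 56" --pt "2.3 1.2 0 -0.3 56" --pt "3.1 1.7 0 -0.35 56" --pt "3.9 2.2 0 -0.406 56"

```text
time_s: 8.45
tcp_pos: [0.6472, -0.2338, 0.1143]
ee_rot: [[-0.778, 0.629, 0.001], [0.629, 0.778, -0.0], [-0.001, 0.0, -1.0]]
wrist_force: [0.6, -0.9, -0.6]
gripper_width: 0.643
gripper_force: 0.0
```

Run:
```python
from fit import *
cs=cap()
for n in cs: cv2.imwrite(f"pics/rp_{n}.png",cs[n]["pixels"][:,:,::-1])
a=cs["top"]["pixels"][170:300,390:520]; b=cs["scene"]["pixels"][130:260,110:240]
cv2.imwrite("pics/rat_placed.png",np.hstack([cv2.resize(i[:,:,::-1],(400,400),interpolation=cv2.INTER_CUBIC) for i in(a,b)]))
```

View pics/rat_placed.png

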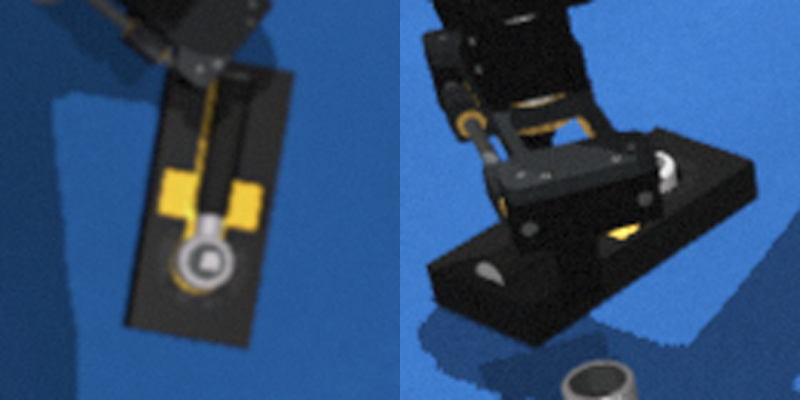

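The ratchet lies in its slot, head at the round end, stub at about top (458,255). Next are the sockets, so I'll refine their positions and the row in the top camera frame alone.

```bash
cat > top.py <<'E'
from fit import *
def tsock(c,px,R,H,z=0.):
    k,_=near(masks(c)["blob"],px); cc,_=cv2.findContours(k.astype(np.uint8),0,1)
    m=axis(m=cv2.drawContours(np.zeros(k.shape,np.uint8),cc,-1,1,-1))[1]
    return least_squares(lambda v:cen(sil(c,v[0],v[1],z,R,H))-m,[.5,0.]).x
def trow(c,px,v0):
    M=[near(masks(c)["yel"],p)[1] for p in px]
    def f(v):
        o=[]
        for (d,R),m in zip(D,M):
            q=v[:2]+rot(v[2])@[d,0]
            _,I=cv2.intersectConvexConvex(hull(proj(c,circ(*q,.015,R))),hull(proj(c,circ(*q,.03,R)))); o+=list(cen(I)-m)
        return o
    s=least_squares(f,v0); return s.x,np.abs(s.fun).max()
E
python3 - <<'E'
from top import *
np.set_printoptions(precision=4,suppress=True)
c=r.capture("top"); c["pixels"]=cv2.imread("pics/top0.png")[:,:,::-1].copy()
S=dict(small=((369,264),.012,.038),medium=((263,274),.016,.04),large=((406,160),.02,.045),largest=((234,157),.024,.05))
for k,a in S.items(): print(k,tsock(c,*a))
v,e=trow(c,[(148.4,260.1),(159.9,246.4),(173.5,230),(189.2,211)],[.5,.338,-.676]); print("row",v,e)
for d,_ in D: print(v[:2]+rot(v[2])@[d,0])
h=np.array([np.cos(2.969),np.sin(2.969)])
print("stub if down",proj(c,[*(np.array([.5018,-.3279])+.048*h),.055]))
E
```

```text
small [ 0.4319 -0.1235]
medium [0.4082 0.1198]
large [ 0.6726 -0.2085]
largest [0.6781 0.1896]
row [ 0.4995  0.3347 -0.6773] 0.05484074309103448
[0.4375 0.3846]
[0.4695 0.3589]
[0.5077 0.3282]
[0.5521 0.2924]
stub if down [[457.67   254.6246]]
```

Large socket:

servo_tool --pt "0.4 0.4 0 0 56" --pt "0.89 0.87 -0.2 0 56" --pt "0.89 0.87 -0.6 0 56" --pt "0.89 0.87 -1.3 0 56" --pt "0.89 0.87 -1.6 0 56"

```text
time_s: 9.02
tcp_pos: [0.6715, -0.2073, 0.0622]
ee_rot: [[-0.779, 0.627, -0.004], [0.627, 0.779, 0.001], [0.004, -0.002, -1.0]]
wrist_force: [-0.7, -0.5, -0.7]
gripper_width: 0.648
gripper_force: 0.0
```

servo_tool --pt "0 0 -0.4 0 56" --pt "0 0 -0.8 0 56" --pt "0 0 -0.99 0 56" --pt "0 0 -0.99 0 56" --pt "0 0 -0.99 0 40"

```text
time_s: 9.43
tcp_pos: [0.6728, -0.2086, 0.0355]
ee_rot: [[-0.779, 0.627, -0.0], [0.627, 0.779, -0.0], [0.0, -0.0, -1.0]]
wrist_force: [0.0, -0.8, 0.1]
gripper_width: 0.617
gripper_force: 0.0
```

servo_tool --pt "0 0 0 0 20" --pt "0 0 0 0 20" --pt "0 0 0 0 20" --pt "0 0 0 0 20" --pt "0 0 0 0 20"

```text
time_s: 9.85
tcp_pos: [0.6736, -0.2084, 0.0367]
ee_rot: [[-0.78, 0.626, 0.002], [0.626, 0.78, -0.0], [-0.002, 0.001, -1.0]]
wrist_force: [0.4, 1.5, 3.2]
gripper_width: 0.448
gripper_force: 30.0
```

servo_tool --pt "0 0 0.3 0 20" --pt "0 0 0.8 0 20" --pt "0 0 1.5 0 20" --pt "0 0 2.2 0 20" --pt "0 0 2.6 0 20"

```text
time_s: 10.27
tcp_pos: [0.6731, -0.2086, 0.1159]
ee_rot: [[-0.779, 0.627, 0.002], [0.627, 0.779, -0.001], [-0.002, 0.001, -1.0]]
wrist_force: [0.7, -1.3, -2.9]
gripper_width: 0.449
gripper_force: 30.0
```

servo_tool --pt "-0.3 0.9 0 0 20" --pt "-0.7 2.1 0 0 20" --pt "-1.1 3.4 0 0 20" --pt "-1.5 4.7 0 0 20" --pt "-1.9 6.0 0 0 20"

```text
time_s: 10.68
tcp_pos: [0.6142, -0.0271, 0.1131]
ee_rot: [[-0.779, 0.628, -0.002], [0.628, 0.779, 0.0], [0.001, -0.001, -1.0]]
wrist_force: [1.5, 1.4, -3.1]
gripper_width: 0.45
gripper_force: 30.0
```

servo_tool --pt "-0.4 1.3 0 0 20" --pt "-0.8 2.6 0 0 20" --pt "-1.2 3.9 0 0 20" --pt "-1.6 5.2 0 0 20" --pt "-2.0 6.5 0 0 20"

```text
time_s: 11.1
tcp_pos: [0.5542, 0.1681, 0.1134]
ee_rot: [[-0.779, 0.627, -0.001], [0.627, 0.779, -0.0], [0.001, -0.001, -1.0]]
wrist_force: [0.8, -0.8, -1.6]
gripper_width: 0.446
gripper_force: 30.0
```

servo_tool --pt "-0.4 1.3 0 0 20" --pt "-0.8 2.6 0 0 20" --pt "-1.1 3.8 0 0 20" --pt "-1.4 4.8 0 0 20" --pt "-1.6 5.39 -0.3 0 20"

```text
time_s: 11.52
tcp_pos: [0.5075, 0.3323, 0.1061]
ee_rot: [[-0.781, 0.624, 0.003], [0.624, 0.781, 0.003], [-0.0, 0.004, -1.0]]
wrist_force: [0.1, 0.3, -2.1]
gripper_width: 0.45
gripper_force: 30.0
```

servo_tool --pt "0 0 -0.3 0 20" --pt "0 0 -0.6 0 20" --pt "0 0 -0.8 0 20" --pt "0 0 -0.8 0 20" --pt "0 0 -0.8 0 20"

```text
time_s: 11.93
tcp_pos: [0.5079, 0.3269, 0.08]
ee_rot: [[-0.778, 0.628, -0.001], [0.628, 0.778, -0.001], [-0.0, -0.002, -1.0]]
wrist_force: [0.1, 0.6, -2.1]
gripper_width: 0.447
gripper_force: 30.0
```

Run:
```python
from fit import *
cs=cap(); print(r.sense()["tcp_pos"])
for n in cs: cv2.imwrite(f"pics/lg_{n}.png",cs[n]["pixels"][:,:,::-1])
print("expected socket mouth top px",proj(cs["top"],[.5077,.3282,.09]), "scene",proj(cs["scene"],[.5077,.3282,.09]))
a=cs["top"]["pixels"][170:300,110:240]; b=cs["scene"]["pixels"][210:340,440:570]
cv2.imwrite("pics/lg_hov.png",np.hstack([cv2.resize(i[:,:,::-1],(400,400),interpolation=cv2.INTER_CUBIC) for i in(a,b)]))
```

```text
[0.5084071  0.32766538 0.08095063]
expected socket mouth top px [[165.72906698 228.20087032]] scene [[509.32382665 249.12890233]]
```

View pics/lg_hov.png

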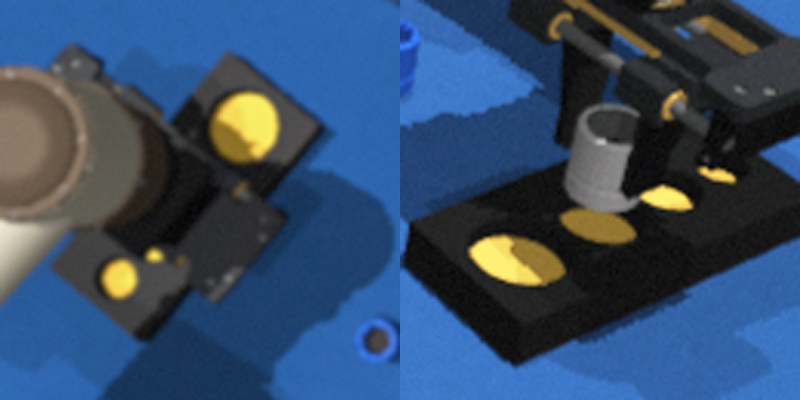

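The socket hangs over the third pocket: mouth at about scene (508.3,250.6), expected (509.3,249.1). I'll compare this with the scene camera's own offset at the pocket.

Run:
```python
from fit import *
c=r.capture("scene")
im=cv2.imread("pics/scene0.png")[:,:,::-1].copy(); c0=dict(c,pixels=im)
q=[.5077,.3282]
_,I=cv2.intersectConvexConvex(hull(proj(c,circ(*q,.015,.0225))),hull(proj(c,circ(*q,.03,.0225))))
m=near(masks(c0)["yel"],(503.6,282.9))[1]
print("pocket pred",cen(I),"meas",m)
hs=cv2.cvtColor(c["pixels"],cv2.COLOR_RGB2HSV); g=(hs[...,1]<60)&(hs[...,2]>95); g[:, :480]=0; g[:,535:]=0; g[:235]=0;g[290:]=0
b,l=blobs(g,60); print([(x[1],x[2]) for x in b])
print("sil pred bbox",cv2.boundingRect(sil(c,*q,.045,.02,.045)), "shift/mm x",proj(c,[.5087,.3282,.05])-proj(c,[.5077,.3282,.05]),"y",proj(c,[.5077,.3292,.05])-proj(c,[.5077,.3282,.05]))
```

```text
pocket pred [501.46922481 281.341405  ] meas [503.59722222 282.93518519]
[(array([496, 245,  22,  34, 408], dtype=int32), array([504.96568627, 265.35539216]))]
sil pred bbox (491, 241, 32, 38) shift/mm x [[-0.0831807   0.35680662]] y [[0.62318368 0.14625461]]
```

The scene camera's offset at the pocket (+2.1, +1.6 px) matches the held socket's (+2, +2), so the alignment is good. Lowering.

servo_tool --pt "0 0 -0.2 0 20" --pt "0 0 -0.4 0 20" --pt "0 0 -0.6 0 20" --pt "0 0 -0.8 0 20" --pt "0 0 -0.95 0 20"

```text
time_s: 12.5
tcp_pos: [0.5076, 0.3282, 0.0514]
ee_rot: [[-0.78, 0.626, -0.001], [0.626, 0.78, -0.001], [-0.0, -0.001, -1.0]]
wrist_force: [-9.6, -3.1, 32.3]
gripper_width: 0.456
gripper_force: 30.0
```

servo_tool --pt "0 0 -0.03 0 20" --pt "0 0 -0.03 0 20" --pt "0 0 -0.03 0 20" --pt "0 0 -0.03 0 20" --pt "0 0 -0.03 0 20"

```text
time_s: 12.92
tcp_pos: [0.5076, 0.3282, 0.0515]
ee_rot: [[-0.78, 0.626, -0.0], [0.626, 0.78, -0.0], [-0.0, -0.0, -1.0]]
wrist_force: [-3.3, -1.9, 4.9]
gripper_width: 0.452
gripper_force: 30.0
```

servo_tool --pt "0 0 0 0 52" --pt "0 0 0 0 52" --pt "0 0 0 0 52" --pt "0 0 0.5 0 52" --pt "0 0 1.2 0 52"

```text
time_s: 13.33
tcp_pos: [0.5069, 0.3276, 0.0851]
ee_rot: [[-0.779, 0.627, -0.003], [0.627, 0.779, -0.003], [0.001, -0.005, -1.0]]
wrist_force: [0.2, 0.8, 0.4]
gripper_width: 0.594
gripper_force: 0.0
```

servo_tool --pt "0 0 0.7 0 50" --pt "-0.3 -0.7 0.9 0 48" --pt "-0.8 -1.7 0.9 0 48" --pt "-1.3 -2.8 0.9 0 48" --pt "-1.7 -3.6 0.9 0 48"

```text
time_s: 13.75
tcp_pos: [0.4555, 0.2185, 0.1139]
ee_rot: [[-0.779, 0.627, -0.0], [0.627, 0.779, 0.0], [0.0, -0.0, -1.0]]
wrist_force: [-0.2, 0.0, 0.1]
gripper_width: 0.552
gripper_force: 0.0
```

servo_tool --pt "-0.4 -0.9 0 0 48" --pt "-0.8 -1.8 0 0 48" --pt "-1.2 -2.6 0 0 48" --pt "-1.5 -3.15 0 0 48" --pt "-1.61 -3.35 0 0 48"

```text
time_s: 14.17
tcp_pos: [0.4069, 0.1178, 0.114]
ee_rot: [[-0.778, 0.628, -0.001], [0.628, 0.778, -0.0], [0.001, -0.001, -1.0]]
wrist_force: [-0.0, 0.5, -1.1]
gripper_width: 0.55
gripper_force: 0.0
```

Run:
```python
from fit import *
cs=cap(); print(r.sense()["tcp_pos"])
for n in cs: cv2.imwrite(f"pics/lp_{n}.png",cs[n]["pixels"][:,:,::-1])
a=cs["top"]["pixels"][170:300,110:240]; b=cs["scene"]["pixels"][210:340,440:570]
cv2.imwrite("pics/lg_placed.png",np.hstack([cv2.resize(i[:,:,::-1],(400,400),interpolation=cv2.INTER_CUBIC) for i in(a,b)]))
for z in(.015,.03): print(z,"top mouth",proj(cs["top"],[.5077,.3282,z+.045]),"scene mouth(+bias 2.1,1.6)",proj(cs["scene"],[.5077,.3282,z+.045])+[2.1,1.6])
```

```text
[0.40848829 0.11945462 0.11435952]
0.015 top mouth [[169.24002544 229.00416127]] scene mouth(+bias 2.1,1.6) [[507.82743769 265.33069585]]
0.03 top mouth [[167.50443267 228.60706573]] scene mouth(+bias 2.1,1.6) [[509.60803269 258.10125521]]
```

View pics/lg_placed.png

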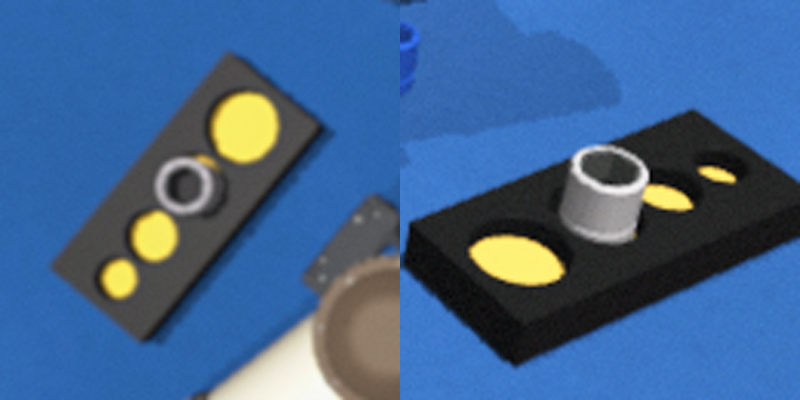

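The socket's mouth is at about scene (508.3,263.6), expected (507.8,265.3) if fully down. It may be tilted or slightly high, so I'm zooming in.

Run:
```python
from fit import *
a=cv2.imread("pics/lp_top.png")[210:255,148:193]; b=cv2.imread("pics/lp_scene.png")[245:300,480:535]
cv2.imwrite("pics/lg_zoom.png",np.hstack([cv2.resize(i,(400,400),interpolation=cv2.INTER_CUBIC) for i in(a,b)]))
c=r.capture("scene")
for z in(.015,.018): print(cv2.boundingRect(sil(c,.5077,.3282,.03,.02,z+.015)))
for nm,cc in(("scene",c),("top",r.capture("top"))):
    hs=cv2.cvtColor(cc["pixels"],cv2.COLOR_RGB2HSV); g=(hs[...,1]<60)&(hs[...,2]>110)
    b,l=blobs(g,60); print(nm,[(x[1],np.round(x[2],1)) for x in b if np.hypot(*(x[2]-([506,272] if nm=="scene" else [170,230])))<14])
```

```text
(489, 256, 30, 30)
(489, 254, 30, 32)
scene [(array([495, 257,  26,  32, 485], dtype=int32), array([507.2, 274.8]))]
top [(array([160, 221,  19,  19, 178], dtype=int32), array([169.2, 229.9]))]
```

View pics/lg_zoom.png

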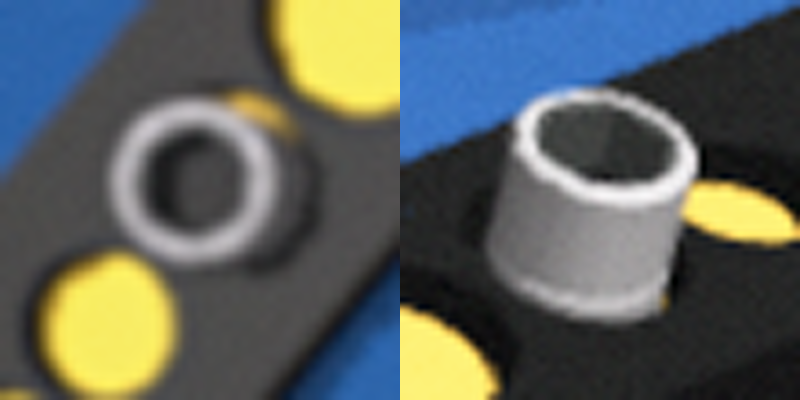

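Triangulating the mouth (top ≈ (169.1,229.9), scene ≈ (507.8,264.6), bias removed) gives a height of about 60 mm. That is 15 + 45 mm, so the socket is on the floor and about 2 mm off in x, within the clearance. Medium socket next.

servo_tool --pt "0 0 -0.6 0 48" --pt "0 0 -1.3 0 48" --pt "0 0 -2.0 0 48" --pt "0 0 -2.4 0 48" --pt "0 0 -2.6 0 48"

```text
time_s: 14.78
tcp_pos: [0.4086, 0.1206, 0.0344]
ee_rot: [[-0.78, 0.626, -0.002], [0.626, 0.78, -0.002], [0.001, -0.002, -1.0]]
wrist_force: [0.6, -0.7, 0.6]
gripper_width: 0.554
gripper_force: 0.0
```

servo_tool --pt "0 0 0 0 40" --pt "0 0 0 0 15" --pt "0 0 0 0 15" --pt "0 0 0 0 15" --pt "0 0 0 0 15"

```text
time_s: 15.2
tcp_pos: [0.4091, 0.1204, 0.0369]
ee_rot: [[-0.779, 0.626, 0.002], [0.626, 0.779, 0.002], [-0.001, 0.002, -1.0]]
wrist_force: [-0.7, 0.9, -0.2]
gripper_width: 0.354
gripper_force: 30.0
```

servo_tool --pt "0 0 0 0 15" --pt "0 0 0 0 15" --pt "0 0 0.5 0 15" --pt "0 0 1.2 0 15" --pt "0 0 2.0 0 15"

```text
time_s: 15.62
tcp_pos: [0.4072, 0.1189, 0.0959]
ee_rot: [[-0.779, 0.627, -0.004], [0.627, 0.779, -0.002], [0.001, -0.004, -1.0]]
wrist_force: [0.7, 0.1, -1.0]
gripper_width: 0.36
gripper_force: 30.0
```

servo_tool --pt "0.2 0.8 0.6 0 15" --pt "0.5 2.0 0.6 0 15" --pt "0.8 3.2 0.6 0 15" --pt "1.1 4.4 0.6 0 15" --pt "1.3 5.4 0.6 0 15"

```text
time_s: 16.03
tcp_pos: [0.4498, 0.2819, 0.1141]
ee_rot: [[-0.783, 0.622, -0.005], [0.622, 0.783, 0.005], [0.007, 0.001, -1.0]]
wrist_force: [1.1, 0.7, -1.2]
gripper_width: 0.357
gripper_force: 30.0
```

servo_tool --pt "0.2 0.8 0 0 15" --pt "0.4 1.6 0 0 15" --pt "0.6 2.2 -0.3 0 15" --pt "0.74 2.57 -0.7 0 15" --pt "0.74 2.57 -1.1 0 15"

```text
time_s: 16.45
tcp_pos: [0.4797, 0.3532, 0.0798]
ee_rot: [[-0.791, 0.611, -0.019], [0.611, 0.792, 0.019], [0.027, 0.003, -1.0]]
wrist_force: [0.2, -0.5, -1.7]
gripper_width: 0.358
gripper_force: 30.0
```

servo_tool --pt "0 0 0 0 15" --pt "0 0 0 0 15" --pt "0 0 0 0 15" --pt "0 0 0 0 15" --pt "0 0 0 0 15"

```text
time_s: 16.87
tcp_pos: [0.479, 0.3511, 0.0816]
ee_rot: [[-0.791, 0.612, -0.019], [0.612, 0.791, 0.019], [0.027, 0.003, -1.0]]
wrist_force: [0.1, -0.7, -1.7]
gripper_width: 0.359
gripper_force: 30.0
```

Run:
```python
from fit import *
cs=cap(); print(r.sense()["tcp_pos"]); c=cs["scene"]
cv2.imwrite("pics/md_scene.png",c["pixels"][:,:,::-1]); cv2.imwrite("pics/md_top.png",cs["top"]["pixels"][:,:,::-1])
b=c["pixels"][200:310,470:580]
q=[.4695,.3589]; o=b.repeat(1,0).copy(); o=cv2.resize(o[:,:,::-1],(550,550),interpolation=cv2.INTER_CUBIC)
B=np.array([2.1,1.6])
for P,col in((circ(*q,.045,.016),(0,255,0)),(circ(*q,.085,.016),(0,255,0)),(circ(*q,.03,.0185),(0,0,255)),(circ(.5077,.3282,.06,.02),(255,0,255))):
    cv2.polylines(o,[np.round((proj(c,P)+B+.5-[470,200])*5).astype(np.int32)],True,col,1)
cv2.imwrite("pics/md_hov.png",o)
```

```text
[0.47894752 0.35107483 0.08136039]
```

View pics/md_hov.png

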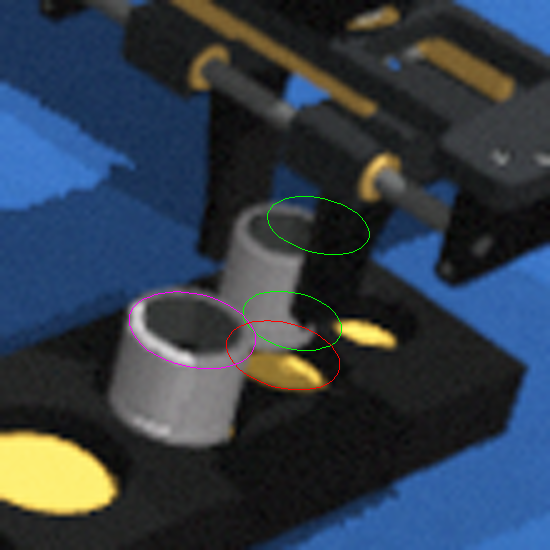

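The tool has stopped short at (0.479, 0.351) with a slight tilt, so this looks like a joint limit. Checking joints.

Run:
```python
from station import r
s=r.sense(); print(s["joints"].round(1),s["wrist_force"].round(1),s["moment"].round(2),s["effort"].round(1))
```

```text
[  51.1   28.   -14.3   -2.1  -47.5 -177.4] [ 0.2 -0.4 -0.8] [-0.07 -0.02  0.08] [  0.  -41.   15.2   3.4  -0.   -0. ]
```

Joint 6 is at its limit. I'll lift and turn the tool by +180°, which gives the same grasp.

servo_tool --pt "0 0 0.5 0 15" --pt "0 0 1.0 0.05 15" --pt "0 0 1.1 0.15 15" --pt "0 0 1.1 0.25 15" --pt "0 0 1.1 0.35 15"

```text
time_s: 17.38
tcp_pos: [0.479, 0.3512, 0.1146]
ee_rot: [[-0.954, 0.299, -0.024], [0.299, 0.954, 0.011], [0.026, 0.003, -1.0]]
wrist_force: [0.6, 0.3, -2.4]
gripper_width: 0.359
gripper_force: 30.0
```

servo_tool --pt "0 0 0 0.12 15" --pt "0 0 0 0.24 15" --pt "0 0 0 0.36 15" --pt "0 0 0 0.48 15" --pt "0 0 0 0.6 15"

```text
time_s: 17.8
tcp_pos: [0.4788, 0.351, 0.114]
ee_rot: [[-0.956, -0.293, -0.026], [-0.293, 0.956, -0.006], [0.026, 0.002, -1.0]]
wrist_force: [-0.9, 0.3, -2.1]
gripper_width: 0.358
gripper_force: 30.0
```

servo_tool --pt "0 0 0 0.12 15" --pt "0 0 0 0.24 15" --pt "0 0 0 0.36 15" --pt "0 0 0 0.48 15" --pt "0 0 0 0.6 15"

```text
time_s: 18.22
tcp_pos: [0.4788, 0.351, 0.114]
ee_rot: [[-0.623, -0.782, -0.017], [-0.781, 0.624, -0.019], [0.026, 0.002, -1.0]]
wrist_force: [-0.6, -0.1, -2.1]
gripper_width: 0.356
gripper_force: 30.0
```

servo_tool --pt "0 0 0 0.12 15" --pt "0 0 0 0.24 15" --pt "0 0 0 0.36 15" --pt "0 0 0 0.48 15" --pt "0 0 0 0.6 15"

```text
time_s: 18.63
tcp_pos: [0.4788, 0.351, 0.114]
ee_rot: [[-0.073, -0.997, -0.003], [-0.997, 0.073, -0.026], [0.026, 0.001, -1.0]]
wrist_force: [-0.1, 0.0, -1.7]
gripper_width: 0.363
gripper_force: 30.0
```

servo_tool --pt "0 0 0 0.12 15" --pt "0 0 0 0.24 15" --pt "0 0 0 0.36 15" --pt "0 0 0 0.48 15" --pt "0 0 0 0.6 15"

```text
time_s: 19.05
tcp_pos: [0.4788, 0.3511, 0.114]
ee_rot: [[0.502, -0.864, 0.013], [-0.864, -0.503, -0.023], [0.026, 0.001, -1.0]]
wrist_force: [-0.8, -0.1, -2.2]
gripper_width: 0.356
gripper_force: 30.0
```

servo_tool --pt "0 0 0 0.12 15" --pt "0 0 0 0.24 15" --pt "0 0 0 0.36 15" --pt "0 0 0 0.392 15" --pt "0 0 0 0.392 15"

```text
time_s: 19.47
tcp_pos: [0.4788, 0.351, 0.114]
ee_rot: [[0.791, -0.611, 0.021], [-0.611, -0.791, -0.017], [0.027, 0.001, -1.0]]
wrist_force: [1.4, 0.2, -1.2]
gripper_width: 0.357
gripper_force: 30.0
```

servo_tool --pt "0 0 0 0 15" --pt "0 0 0 0 15" --pt "0 0 0 0 15" --pt "0 0 0 0 15" --pt "0 0 0 0 15"

```text
time_s: 19.88
tcp_pos: [0.4788, 0.3511, 0.1135]
ee_rot: [[0.791, -0.612, 0.02], [-0.612, -0.791, -0.018], [0.027, 0.002, -1.0]]
wrist_force: [-0.4, 0.2, -2.3]
gripper_width: 0.357
gripper_force: 30.0
```

servo_tool --pt "-0.1 0.1 -0.2 0 15" --pt "-0.2 0.2 -0.5 0 15" --pt "-0.33 0.28 -0.8 0 15" --pt "-0.33 0.28 -1.0 0 15" --pt "-0.33 0.28 -1.08 0 15"

```text
time_s: 20.3
tcp_pos: [0.4678, 0.3589, 0.0792]
ee_rot: [[0.791, -0.611, 0.018], [-0.611, -0.792, -0.02], [0.027, 0.005, -1.0]]
wrist_force: [0.4, 0.5, -1.9]
gripper_width: 0.36
gripper_force: 30.0
```

servo_tool --pt "0 0 -0.2 0 15" --pt "0 0 -0.4 0 15" --pt "0 0 -0.5 0 15" --pt "0 0 -0.55 0 15" --pt "0 0 -0.6 0 15"

```text
time_s: 20.72
tcp_pos: [0.469, 0.3595, 0.063]
ee_rot: [[0.791, -0.612, 0.02], [-0.611, -0.791, -0.018], [0.027, 0.001, -1.0]]
wrist_force: [-0.1, 0.7, -1.6]
gripper_width: 0.356
gripper_force: 30.0
```

servo_tool --pt "0 0 0 0 15" --pt "0 0 0 0 15" --pt "0 0 0 0 15" --pt "0 0 0 0 15" --pt "0 0 0 0 15"

```text
time_s: 21.13
tcp_pos: [0.469, 0.3596, 0.0634]
ee_rot: [[0.791, -0.612, 0.02], [-0.611, -0.791, -0.017], [0.027, 0.001, -1.0]]
wrist_force: [-0.8, -0.2, -1.5]
gripper_width: 0.357
gripper_force: 30.0
```

Run:
```python
from station import r
import numpy as np
s=r.sense(); print(s["joints"].round(1),s["tcp_pos"].round(4),s["wrist_force"].round(1),s["moment"].round(2))
```

```text
[ 53.9  28.9 -17.7   2.2 -43.5  -3.2] [0.469  0.3596 0.0634] [-0.8 -0.2 -1.5] [-0.02  0.14 -0.01]
```

The socket is 3.5 mm inside the rim with no contact force. Continuing down.

servo_tool --pt "0 0 -0.08 0 15" --pt "0 0 -0.16 0 15" --pt "0 0 -0.24 0 15" --pt "0 0 -0.3 0 15" --pt "0 0 -0.33 0 15"

```text
time_s: 21.55
tcp_pos: [0.4688, 0.3594, 0.0528]
ee_rot: [[0.791, -0.612, 0.02], [-0.611, -0.791, -0.018], [0.027, 0.002, -1.0]]
wrist_force: [-0.7, 0.1, -1.5]
gripper_width: 0.359
gripper_force: 30.0
```

servo_tool --pt "0 0 -0.03 0 15" --pt "0 0 -0.03 0 15" --pt "0 0 -0.03 0 30" --pt "0 0 -0.03 0 44" --pt "0 0 -0.03 0 44"

```text
time_s: 21.97
tcp_pos: [0.4691, 0.3597, 0.0527]
ee_rot: [[0.791, -0.611, 0.021], [-0.611, -0.791, -0.017], [0.027, 0.001, -1.0]]
wrist_force: [-0.1, 0.2, -0.6]
gripper_width: 0.44
gripper_force: 0.0
```

servo_tool --pt "0 0 0.1 0 44" --pt "0 0 0.5 0 44" --pt "0 0 1.2 0 44" --pt "0 0 1.9 0 50" --pt "0.2 -0.3 2.1 0 60"

```text
time_s: 22.38
tcp_pos: [0.4762, 0.353, 0.1193]
ee_rot: [[0.793, -0.609, 0.026], [-0.609, -0.793, -0.012], [0.028, -0.006, -1.0]]
wrist_force: [0.6, 0.2, 0.7]
gripper_width: 0.582
gripper_force: 0.0
```

Next, the largest socket.

servo_tool --pt "0.6 -0.5 0 0 66" --pt "1.3 -1.1 0 0 66" --pt "2.1 -1.7 0 0 66" --pt "3.0 -2.4 0 0 66" --pt "3.9 -3.1 0 0 66"

```text
time_s: 22.8
tcp_pos: [0.5928, 0.2561, 0.1154]
ee_rot: [[0.791, -0.611, 0.02], [-0.611, -0.792, -0.017], [0.027, 0.002, -1.0]]
wrist_force: [0.0, 1.1, 0.3]
gripper_width: 0.754
gripper_force: 0.0
```

servo_tool --pt "0.9 -0.7 0 0 66" --pt "1.7 -1.4 0 0 66" --pt "2.4 -1.9 0 0 66" --pt "2.8 -2.2 0 0 66" --pt "2.87 -2.26 0 0 66"

```text
time_s: 23.22
tcp_pos: [0.6799, 0.1867, 0.1145]
ee_rot: [[0.789, -0.615, 0.02], [-0.614, -0.789, -0.018], [0.027, 0.002, -1.0]]
wrist_force: [-0.3, 0.4, 0.2]
gripper_width: 0.759
gripper_force: 0.0
```

servo_tool --pt "0 0 0 0 66" --pt "0 0 0 0 66" --pt "0 0 0 0 66" --pt "0 0 0 0 66" --pt "0 0 0 0 66"

```text
time_s: 23.63
tcp_pos: [0.6774, 0.1906, 0.1157]
ee_rot: [[0.792, -0.61, 0.02], [-0.61, -0.792, -0.017], [0.027, 0.001, -1.0]]
wrist_force: [0.5, -0.5, 0.7]
gripper_width: 0.759
gripper_force: 0.0
```

servo_tool --pt "0 0 -0.6 0 66" --pt "0 0 -1.3 0 66" --pt "0 0 -2.0 0 66" --pt "0 0 -2.4 0 66" --pt "0 0 -2.62 0 66"

```text
time_s: 24.05
tcp_pos: [0.6767, 0.1897, 0.0347]
ee_rot: [[0.791, -0.611, 0.017], [-0.611, -0.792, -0.019], [0.025, 0.004, -1.0]]
wrist_force: [0.0, 0.3, 0.1]
gripper_width: 0.761
gripper_force: 0.0
```

servo_tool --pt "0 0 0 0 60" --pt "0 0 0 0 30" --pt "0 0 0 0 30" --pt "0 0 0 0 30" --pt "0 0 0 0 30"

```text
time_s: 24.47
tcp_pos: [0.6787, 0.1899, 0.0383]
ee_rot: [[0.791, -0.611, 0.022], [-0.611, -0.791, -0.017], [0.028, -0.0, -1.0]]
wrist_force: [-0.1, -0.4, 2.5]
gripper_width: 0.542
gripper_force: 30.0
```

servo_tool --pt "0 0 0 0 30" --pt "0 0 0 0 30" --pt "0 0 0.4 0 30" --pt "0 0 1.0 0 30" --pt "0 0 1.7 0 30"

```text
time_s: 24.88
tcp_pos: [0.6762, 0.189, 0.086]
ee_rot: [[0.791, -0.612, 0.015], [-0.612, -0.791, -0.019], [0.024, 0.006, -1.0]]
wrist_force: [0.3, 1.0, -3.1]
gripper_width: 0.545
gripper_force: 30.0
```

servo_tool --pt "-0.3 0.25 0.6 0 30" --pt "-1.1 0.9 0.9 0 30" --pt "-2.0 1.63 0.9 0 30" --pt "-2.9 2.37 0.9 0 30" --pt "-3.6 2.94 0.9 0 30"

```text
time_s: 25.3
tcp_pos: [0.5675, 0.2785, 0.1144]
ee_rot: [[0.791, -0.612, 0.018], [-0.612, -0.791, -0.018], [0.025, 0.003, -1.0]]
wrist_force: [-0.4, 1.0, -2.8]
gripper_width: 0.544
gripper_force: 30.0
```

servo_tool --pt "-0.3 0.25 0 0 30" --pt "-0.5 0.41 0 0 30" --pt "-0.6 0.48 -0.3 0 30" --pt "-0.6 0.48 -0.8 0 30" --pt "-0.6 0.48 -1.1 0 30"

```text
time_s: 25.72
tcp_pos: [0.5518, 0.2913, 0.0798]
ee_rot: [[0.79, -0.613, 0.018], [-0.612, -0.79, -0.019], [0.026, 0.004, -1.0]]
wrist_force: [0.1, -0.5, -3.7]
gripper_width: 0.543
gripper_force: 30.0
```

servo_tool --pt "0 0 0 0 30" --pt "0 0 0 0 30" --pt "0 0 0 0 30" --pt "0 0 0 0 30" --pt "0 0 0 0 30"

```text
time_s: 26.13
tcp_pos: [0.5526, 0.2923, 0.0824]
ee_rot: [[0.791, -0.612, 0.021], [-0.612, -0.791, -0.017], [0.027, 0.0, -1.0]]
wrist_force: [0.0, 0.1, -2.6]
gripper_width: 0.54
gripper_force: 30.0
```

servo_tool --pt "0 0 -0.2 0 30" --pt "0 0 -0.35 0 30" --pt "0 0 -0.48 0 30" --pt "0 0 -0.56 0 30" --pt "0 0 -0.62 0 30"

```text
time_s: 26.55
tcp_pos: [0.5521, 0.2924, 0.0627]
ee_rot: [[0.791, -0.611, 0.02], [-0.611, -0.791, -0.018], [0.027, 0.001, -1.0]]
wrist_force: [-0.4, -0.3, -2.4]
gripper_width: 0.541
gripper_force: 30.0
```

servo_tool --pt "0 0 0 0 30" --pt "0 0 0 0 30" --pt "0 0 0 0 30" --pt "0 0 0 0 30" --pt "0 0 0 0 30"

```text
time_s: 26.97
tcp_pos: [0.552, 0.2924, 0.0633]
ee_rot: [[0.791, -0.612, 0.02], [-0.611, -0.791, -0.017], [0.027, 0.001, -1.0]]
wrist_force: [-0.2, 0.4, -2.7]
gripper_width: 0.545
gripper_force: 30.0
```

servo_tool --pt "0 0 -0.08 0 30" --pt "0 0 -0.16 0 30" --pt "0 0 -0.24 0 30" --pt "0 0 -0.3 0 30" --pt "0 0 -0.33 0 30"

```text
time_s: 27.38
tcp_pos: [0.5521, 0.2924, 0.0533]
ee_rot: [[0.791, -0.611, 0.02], [-0.611, -0.791, -0.018], [0.027, 0.001, -1.0]]
wrist_force: [-0.7, 0.1, 2.1]
gripper_width: 0.544
gripper_force: 30.0
```

servo_tool --pt "0 0 0 0 30" --pt "0 0 0 0 30" --pt "0 0 0 0 50" --pt "0 0 0 0 62" --pt "0 0 0 0 62"

```text
time_s: 27.8
tcp_pos: [0.5521, 0.2922, 0.0536]
ee_rot: [[0.791, -0.612, 0.02], [-0.611, -0.791, -0.018], [0.027, 0.001, -1.0]]
wrist_force: [0.4, -0.6, 0.2]
gripper_width: 0.648
gripper_force: 0.0
```

servo_tool --pt "0 0 0.1 0 62" --pt "0 0 0.5 0 62" --pt "0 0 1.2 0 62" --pt "0 0 1.9 0 50" --pt "-0.2 -0.6 2.2 0 40"

```text
time_s: 28.22
tcp_pos: [0.5486, 0.2773, 0.1227]
ee_rot: [[0.793, -0.609, 0.027], [-0.609, -0.793, -0.014], [0.03, -0.006, -1.0]]
wrist_force: [1.0, 0.0, 0.8]
gripper_width: 0.63
gripper_force: 0.0
```

servo_tool --pt "-0.3 -1.1 0 0 40" --pt "-0.65 -2.2 0 0 40" --pt "-1.0 -3.4 0 0 40" --pt "-1.3 -4.6 0 0 40" --pt "-1.7 -5.8 0 0 40"

```text
time_s: 28.63
tcp_pos: [0.4946, 0.0989, 0.1199]
ee_rot: [[0.791, -0.611, 0.021], [-0.611, -0.792, -0.017], [0.027, 0.001, -1.0]]
wrist_force: [0.3, 0.7, -0.7]
gripper_width: 0.464
gripper_force: 0.0
```

servo_tool --pt "-0.3 -1.2 0 0 40" --pt "-0.7 -2.4 0 0 40" --pt "-1.0 -3.6 0 0 40" --pt "-1.3 -4.8 0 0 40" --pt "-1.6 -5.8 0 0 40"

```text
time_s: 29.05
tcp_pos: [0.4461, -0.0756, 0.1199]
ee_rot: [[0.791, -0.612, 0.021], [-0.612, -0.791, -0.018], [0.027, 0.001, -1.0]]
wrist_force: [1.3, -0.3, -0.9]
gripper_width: 0.46
gripper_force: 0.0
```

servo_tool --pt "-0.3 -1.0 0 0 40" --pt "-0.5 -1.66 0 0 40" --pt "-0.5 -1.66 0 0 40" --pt "-0.5 -1.66 0 0 40" --pt "-0.5 -1.66 0 0 40"

```text
time_s: 29.47
tcp_pos: [0.4324, -0.1234, 0.1197]
ee_rot: [[0.791, -0.612, 0.021], [-0.611, -0.791, -0.018], [0.028, 0.001, -1.0]]
wrist_force: [-1.0, 0.4, 0.2]
gripper_width: 0.457
gripper_force: 0.0
```

Run:
```python
from fit import *
cs=cap(); print(r.sense()["tcp_pos"])
o=[]
Q=[((.4375,.3846),0,0),((.4695,.3589),.016,.04),((.5077,.3282),.02,.045),((.5521,.2924),.024,.05)]
for n,(x,y,w),B in(("top",(115,180,90),(0,0)),("scene",(455,215,110),(2.1,1.6))):
    c=cs[n]; k=400/w; im=cv2.resize(c["pixels"][y:y+w,x:x+w,::-1],(400,400),interpolation=cv2.INTER_CUBIC)
    for q,R,H in Q:
        if R: cv2.polylines(im,[np.round((proj(c,circ(*q,.015+H,R))+B+.5-[x,y])*k).astype(np.int32)],True,(255,0,255),1)
    o.append(im)
cv2.imwrite("pics/three.png",np.hstack(o))
```

```text
[ 0.43249004 -0.12282087  0.11948596]
```

View pics/three.png

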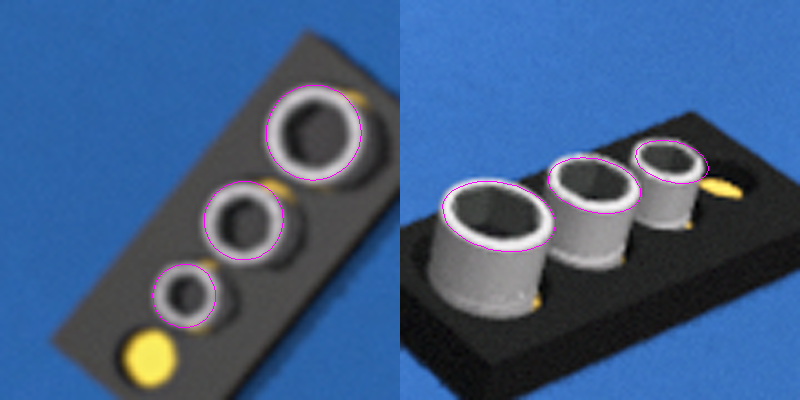

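All three placed mouths coincide with the predicted fully seated rings, top (136,207)–(186,210) and scene (482,274)–(530,259). Now the small socket.

servo_tool --pt "0 0 -0.6 0 40" --pt "0 0 -1.3 0 40" --pt "0 0 -2.0 0 40" --pt "0 0 -2.5 0 40" --pt "0 0 -2.75 0 40"

```text
time_s: 29.98
tcp_pos: [0.4313, -0.1227, 0.035]
ee_rot: [[0.792, -0.61, 0.017], [-0.61, -0.792, -0.018], [0.024, 0.004, -1.0]]
wrist_force: [-0.4, -0.2, -0.3]
gripper_width: 0.462
gripper_force: 0.0
```

servo_tool --pt "0 0 0 0 30" --pt "0 0 0 0 8" --pt "0 0 0 0 8" --pt "0 0 0 0 8" --pt "0 0 0 0 8"

```text
time_s: 30.4
tcp_pos: [0.4329, -0.1234, 0.0377]
ee_rot: [[0.791, -0.611, 0.023], [-0.611, -0.791, -0.017], [0.029, -0.0, -1.0]]
wrist_force: [0.1, 0.3, 0.4]
gripper_width: 0.262
gripper_force: 29.9
```

servo_tool --pt "0 0 0 0 8" --pt "0 0 0 0 8" --pt "0 0 0.4 0 8" --pt "0 0 1.0 0 8" --pt "0 0 1.8 0 8"

```text
time_s: 30.82
tcp_pos: [0.43, -0.1237, 0.09]
ee_rot: [[0.791, -0.612, 0.015], [-0.612, -0.791, -0.018], [0.022, 0.005, -1.0]]
wrist_force: [0.1, 0.8, -1.4]
gripper_width: 0.266
gripper_force: 29.9
```

servo_tool --pt "0 0.7 0.6 0 8" --pt "0 1.9 0.7 0 8" --pt "0.05 3.1 0.7 0 8" --pt "0.05 4.4 0.7 0 8" --pt "0.05 5.6 0.7 0 8"

```text
time_s: 31.23
tcp_pos: [0.4327, 0.0458, 0.112]
ee_rot: [[0.79, -0.612, 0.02], [-0.612, -0.791, -0.017], [0.027, 0.001, -1.0]]
wrist_force: [0.3, -0.2, -1.0]
gripper_width: 0.265
gripper_force: 29.9
```

servo_tool --pt "0 1.2 0 0 8" --pt "0 2.4 0 0 8" --pt "0.05 3.6 0 0 8" --pt "0.05 4.8 0 0 8" --pt "0.05 6.0 0 0 8"

```text
time_s: 31.65
tcp_pos: [0.4341, 0.2258, 0.1116]
ee_rot: [[0.791, -0.612, 0.019], [-0.611, -0.791, -0.018], [0.026, 0.003, -1.0]]
wrist_force: [1.4, -0.3, -0.9]
gripper_width: 0.264
gripper_force: 29.9
```

servo_tool --pt "0 1.2 0 0 8" --pt "0 2.4 0 0 8" --pt "0.05 3.6 0 0 8" --pt "0.05 4.6 0 0 8" --pt "0.05 5.3 0 0 8"

```text
time_s: 32.07
tcp_pos: [0.4361, 0.3859, 0.1113]
ee_rot: [[0.792, -0.61, 0.02], [-0.61, -0.792, -0.018], [0.027, 0.002, -1.0]]
wrist_force: [-0.0, 1.2, -0.8]
gripper_width: 0.269
gripper_force: 29.9
```

servo_tool --pt "0 0 -0.4 0 8" --pt "0 0 -0.8 0 8" --pt "0 0 -1.1 0 8" --pt "0 0 -1.1 0 8" --pt "0 0 -1.1 0 8"

```text
time_s: 32.48
tcp_pos: [0.4363, 0.3827, 0.0781]
ee_rot: [[0.791, -0.612, 0.019], [-0.612, -0.791, -0.019], [0.027, 0.004, -1.0]]
wrist_force: [0.4, -0.4, -0.8]
gripper_width: 0.259
gripper_force: 29.9
```

servo_tool --pt "0 0 0 0 8" --pt "0 0 0 0 8" --pt "0 0 0 0 8" --pt "0 0 0 0 8" --pt "0 0 0 0 8"

```text
time_s: 32.9
tcp_pos: [0.4366, 0.3835, 0.0792]
ee_rot: [[0.791, -0.612, 0.021], [-0.611, -0.791, -0.017], [0.027, 0.001, -1.0]]
wrist_force: [-0.0, 0.5, -1.8]
gripper_width: 0.265
gripper_force: 29.9
```

servo_tool --pt "0.04 0.04 -0.1 0 8" --pt "0.04 0.04 -0.25 0 8" --pt "0.04 0.04 -0.38 0 8" --pt "0.04 0.04 -0.46 0 8" --pt "0.04 0.04 -0.52 0 8"

```text
time_s: 33.32
tcp_pos: [0.4375, 0.3844, 0.0624]
ee_rot: [[0.791, -0.612, 0.019], [-0.611, -0.791, -0.019], [0.027, 0.003, -1.0]]
wrist_force: [-0.3, -0.6, -1.6]
gripper_width: 0.269
gripper_force: 29.9
```

servo_tool --pt "0 0 0 0 8" --pt "0 0 0 0 8" --pt "0 0 0 0 8" --pt "0 0 0 0 8" --pt "0 0 0 0 8"

```text
time_s: 33.73
tcp_pos: [0.4378, 0.3848, 0.0634]
ee_rot: [[0.791, -0.612, 0.02], [-0.611, -0.791, -0.017], [0.027, 0.001, -1.0]]
wrist_force: [0.5, -0.2, -1.7]
gripper_width: 0.264
gripper_force: 29.9
```

servo_tool --pt "0 0 -0.08 0 8" --pt "0 0 -0.16 0 8" --pt "0 0 -0.24 0 8" --pt "0 0 -0.3 0 8" --pt "0 0 -0.34 0 8"

```text
time_s: 34.15
tcp_pos: [0.4376, 0.3845, 0.0526]
ee_rot: [[0.791, -0.611, 0.02], [-0.611, -0.791, -0.018], [0.027, 0.002, -1.0]]
wrist_force: [-0.3, -0.9, 6.2]
gripper_width: 0.264
gripper_force: 29.9
```

servo_tool --pt "0 0 0 0 8" --pt "0 0 0 0 8" --pt "0 0 0 0 25" --pt "0 0 0 0 38" --pt "0 0 0 0 38"

```text
time_s: 34.57
tcp_pos: [0.4379, 0.3849, 0.0532]
ee_rot: [[0.791, -0.611, 0.021], [-0.611, -0.791, -0.017], [0.027, 0.001, -1.0]]
wrist_force: [-0.2, -0.1, -0.6]
gripper_width: 0.366
gripper_force: 0.0
```

servo_tool --pt "0 0 0.1 0 38" --pt "0 0 0.5 0 38" --pt "0 0 1.2 0 38" --pt "0 0 1.9 0 38" --pt "0 -0.6 2.6 0 38"

```text
time_s: 34.98
tcp_pos: [0.4384, 0.369, 0.1323]
ee_rot: [[0.792, -0.61, 0.022], [-0.609, -0.793, -0.016], [0.027, -0.001, -1.0]]
wrist_force: [-0.0, -0.3, -0.0]
gripper_width: 0.435
gripper_force: 0.0
```

servo_tool --pt "0 -1.1 0.4 0 38" --pt "0 -2.3 0.8 0 38" --pt "0 -3.5 1 0 38" --pt "0 -4.7 1 0 38" --pt "0 -5.8 1 0 38"

```text
time_s: 35.4
tcp_pos: [0.4375, 0.1911, 0.1621]
ee_rot: [[0.791, -0.611, 0.022], [-0.611, -0.791, -0.016], [0.027, -0.001, -1.0]]
wrist_force: [1.0, -0.4, 0.4]
gripper_width: 0.434
gripper_force: 0.0
```

servo_tool --pt "0 -0.8 0 0 38" --pt "0 -1.4 0 0 38" --pt "0 -1.6 0 0 38" --pt "0 -1.6 0 0 38" --pt "0 -1.6 0 0 38"

```text
time_s: 35.82
tcp_pos: [0.4381, 0.1451, 0.1614]
ee_rot: [[0.791, -0.612, 0.021], [-0.612, -0.791, -0.017], [0.027, 0.0, -1.0]]
wrist_force: [-0.0, 0.1, 0.1]
gripper_width: 0.437
gripper_force: 0.0
```

Run:
```python
from fit import *
cs=cap(); o=[]
Q=[((.4375,.3846),.012,.038),((.4695,.3589),.016,.04),((.5077,.3282),.02,.045),((.5521,.2924),.024,.05)]
h=np.array([np.cos(2.968),np.sin(2.968)]); rq=np.array([.5018,-.3279])+.048*h
rings=[circ(*q,.015+H,R) for q,R,H in Q]+[circ(*rq,.041,.02)]+[np.array([[*(np.array([.5018,-.3279])+a*h),.043] for a in(-.092,.014)])]
sb=np.array([[*(rq+rot(2.968)@[a*.0065,b*.0065]),.055] for a,b in((1,1),(1,-1),(-1,-1),(-1,1))]); rings.append(sb)
for n,views in(("top",((115,185,90,(0,0)),(410,185,100,(0,0)))),("scene",((455,215,110,(2.1,1.6)),(115,160,115,(1,1.)) ))):
    c=cs[n]; row=[]
    for x,y,w,B in views:
        k=400/w; im=cv2.resize(c["pixels"][y:y+w,x:x+w,::-1],(400,400),interpolation=cv2.INTER_CUBIC)
        for P in rings: cv2.polylines(im,[np.round((proj(c,P)+B+.5-[x,y])*k).astype(np.int32)],True,(255,0,255),1)
        row.append(cv2.resize(im,(300,300)))
    o.append(np.hstack(row))
cv2.imwrite("pics/final.png",np.vstack(o)); print(r.sense()["time_s"])
```

```text
35.9167
```

View pics/final.png

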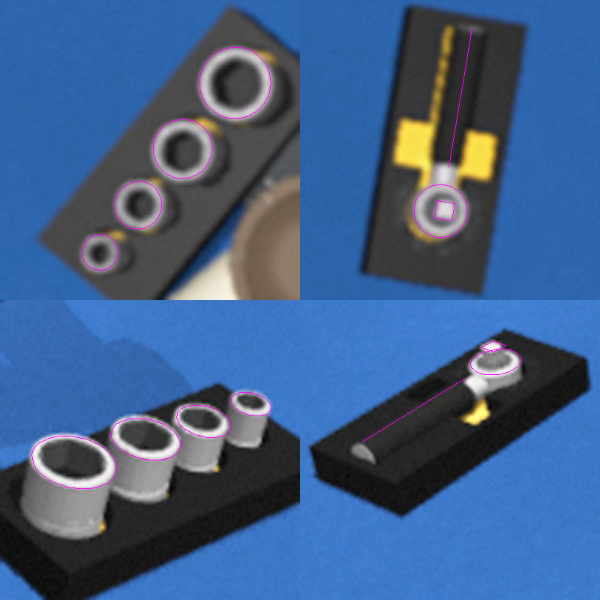

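The overlay shows all four mouths, the ratchet's head ring and its stub on the fully seated predictions: top (sockets 145–185, 200–260; stub ~(458,255)) and scene alike. The arm is clear, so I'm handing in.

```bash
python3 -c "
from station import r
print(r.finish_job())"
```

```text
the job is handed in; nothing more can be done
None
```

I handed the job in at about 36 s of robot time; the last camera check showed all four sockets and the ratchet fully seated in their own pockets, but the hand-in call returned no verdict.

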